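# Sound the tube adapters and sort out the closed ones

## Robot

A 6-joint arm with a two-finger parallel gripper is mounted at the origin on the work surface. World frame = base frame: x ahead of the robot, y to its left, z up, the work surface at z = 0. Lengths are in m, angles in rad, forces in N, time in s.
With the tool pointing down it reaches from about 0.15 to 0.775 m from the base axis. Payload 6.1 kg.
Tool frame: the origin (TCP) lies midway between the tips of the shut fingers; the grasp point (between the pads) lies 19 mm behind it; y points along the fingers, x is the direction in which the jaws open and shut, and the axes are right-handed (so a half turn about y gives the same grasp; the last joint's range is limited). The gripper opens to 85 mm and grips with 20 to 120 N. Pads are 22 mm wide; open, the fingers measure 114 mm over their backs; the gripper's body (76 mm by 85 mm) begins 54 mm behind the grasp point. The pads swing forward as they close: fully open they stand 13 mm farther back than shut.
Start: joints at [1.336, 0.126, -0.04, 1.405, 0, 1.571], TCP at [0.122, 0.511, 0.231] pointing down, gripper open.
Joint ranges: [-2.72, 2.72], [-0.95, 1.95], [-1.27, 1.35], [-1.78, 2.02], [-1.46, 1.47], [-3.14, 3.14]. Speed limits (rad/s): [2.39, 2.39, 3.01, 3.14, 3.14, 3.14].

## Interface

Orientations are given as a unit quaternion [x, y, z, w].
In Python, from bench import read_state, vision, bot gives the robot as it stands. The module is installed in compiled form; this text tells all that it offers.
- The arm moves only by the shell command python3 -m creep 'ROWS'. ROWS is JSON, a list of rows, each an object with "dp": the shift along the tool's x, y, z in mm, a list of three; "turn": the turn about the tool's y in degrees; "fingers": the finger opening in mm, from 0 to 85.4. A call has 1 to 10 rows; each row is the pose to reach, as a shift and turn from the pose commanded when the call began, along the tool's axes at that moment; what a row does not reach only later rows make up. A row lasts 1/8 s, in which the tool goes at most 62.5 mm and 10.7 degrees, less where a joint would pass 70% of its speed; a pose out of reach is approached as far as the arm can. A call with a gripper value outside its range is refused whole. The fingers move at their own pace and stop on an object; the grip force is fixed at half the most. Time passes only in rows, so rows that repeat a pose let the fingers close. It gives the time, the measured TCP pose, the force and the opening at its end, in the units of the state.
- read_state(): the state, without advancing time (a new reading comes with each control period).
- vision.snapshot(name): name is "side" or "top" or "wrist"; returns the picture (384x512x3 uint8, blue, green, red); there is no depth.
- vision.camera_info(name): a dict with "intrinsics" (3x3 intrinsics, pixels), "R" (3x3) and "t" (3): a world point X has camera coordinates R X + t. Camera axes: x right, y down, z forward; pixel columns grow to the right and rows downward; lengths in m; the calibration is good to about 2 mm. A picture is of the moment at which its call begins: read the wrist's pose just before it. camera_info takes no time and is no camera call; for the wrist camera it gives the pose at the moment of the call.
- bot.job_done(): hands the job in, once; it reports no verdict.
The state is a dict: "clock": time; "q": joint angles; "qvel": joint speeds; "effort": joint torques, N m; "position": TCP position; "tool_rot": TCP orientation; "force": force on the tool from outside, world axes, zero at the start; "torque": the same for the moment, N m; "width": opening from 0.0 (shut) to 1.0 (fully open).
Only numpy, scipy, OpenCV 4.12 (cv2) and the standard library are available. Lean on these libraries where they do the work, as an engineer would, in place of code of your own. Each camera call takes 0.05 s, during which the arm holds its last target. There are 200 camera calls.

## Task

The four tube adapters draining in the sloping rack look alike, but some are bored right through and some have a closed bottom. Take the probe rod from its stand and sound every bore to its full depth, working along the row from the robot's left to its right, and hang the rod back in its stand. Stand every closed-bottomed adapter upright in the blue tray without disturbing what is around, and leave the open ones in the rack.

Things in the scene. Friction and masses are not known exactly. Their poses are not given: they have to be found in the camera images.
- hole1 (a point): Centre of the top opening of the adapter in rack hole 1 (1 is on the robot's left, 4 on its right, 58 mm apart); fixed to the rack. z axis: up out of the bore, 30 degrees from vertical, leaning to the rack's robot side; y axis: along the row towards hole 1.
- hole2 (a point): Centre of the top opening of the adapter in rack hole 2 (1 is on the robot's left, 4 on its right, 58 mm apart); fixed to the rack. z axis: up out of the bore, 30 degrees from vertical, leaning to the rack's robot side; y axis: along the row towards hole 1.
- hole3 (a point): Centre of the top opening of the adapter in rack hole 3 (1 is on the robot's left, 4 on its right, 58 mm apart); fixed to the rack. z axis: up out of the bore, 30 degrees from vertical, leaning to the rack's robot side; y axis: along the row towards hole 1.
- hole4 (a point): Centre of the top opening of the adapter in rack hole 4 (1 is on the robot's left, 4 on its right, 58 mm apart); fixed to the rack. z axis: up out of the bore, 30 degrees from vertical, leaning to the rack's robot side; y axis: along the row towards hole 1.
- adapter_a_mid (a point): Middle (half-way up, on the axis) of tube adapter A: plain teal sleeve, 28 mm outside diameter, 80 mm long, loose, about 50 g, with a 14 mm bore down from its top. z axis: along the bore to its open top, 40 mm from here. Open kind: bored through all 80 mm. Closed kind: 10 mm thick bottom, bore 70 mm deep. Nothing outside tells the kind; which hole it is in changes.
- adapter_b_mid (a point): Middle (half-way up, on the axis) of tube adapter B: plain teal sleeve, 28 mm outside diameter, 80 mm long, loose, about 50 g, with a 14 mm bore down from its top. z axis: along the bore to its open top, 40 mm from here. Open kind: bored through all 80 mm. Closed kind: 10 mm thick bottom, bore 70 mm deep. Nothing outside tells the kind; which hole it is in changes.
- adapter_c_mid (a point): Middle (half-way up, on the axis) of tube adapter C: plain teal sleeve, 28 mm outside diameter, 80 mm long, loose, about 50 g, with a 14 mm bore down from its top. z axis: along the bore to its open top, 40 mm from here. Open kind: bored through all 80 mm. Closed kind: 10 mm thick bottom, bore 70 mm deep. Nothing outside tells the kind; which hole it is in changes.
- adapter_d_mid (a point): Middle (half-way up, on the axis) of tube adapter D: plain teal sleeve, 28 mm outside diameter, 80 mm long, loose, about 50 g, with a 14 mm bore down from its top. z axis: along the bore to its open top, 40 mm from here. Open kind: bored through all 80 mm. Closed kind: 10 mm thick bottom, bore 70 mm deep. Nothing outside tells the kind; which hole it is in changes.
- rack: White sloping drain rack, fixed, 260 mm wide, about 120 mm high with its adapters; origin under it on the bench, y along the row. Two drilled plates, square to the sloping hole axes: each adapter stands on the lower, 80 mm below its top, over a 16 mm drain hole with 30 mm free beyond, with under 1 mm of play in the upper plate, out of which its top 39 mm stick.
- rod_handle (a point): Middle of the probe rod's round orange handle, 14 mm in diameter, 62 mm long, about 30 mm free each way from here. z axis: along the rod, from tip to handle. Below it: a black collar 23 mm in diameter, 4 mm thick (underside 34 mm below this point), then a straight steel shaft 6 mm in diameter, 115 mm long. About 60 g.
- rod_tip (a point): Tip of the probe rod's shaft, 149 mm below the middle of the handle on the rod's axis; same axes as the handle.
- stand_mouth (a point): Centre of the upper rim of the rod stand, fixed: an upright aluminium tube 26 mm outside, 14 mm inside, its rim 130 mm above the bench, on a round grey base 80 mm in diameter. The rod hangs in it upright, the collar's underside resting on this rim and the shaft down inside. z up.
- tray: Blue open tray, fixed, 180 x 140 mm (its x and y), walls 4 mm thick and 30 mm high, floor 4 mm thick. Origin: centre of its underside on the bench, z up.
- sorted_mid (a point): Middle of an adapter of the same make, 80 mm high, that already stands sorted in the tray, in the +x half of it; the -x half is free.
- wash_bottle: Bystander: white bottle with a red cap, 60 mm in diameter, 150 mm high, origin under its centre.
- specimen_jar: Bystander: clear jar with a yellow lid, 56 mm in diameter, 65 mm high, origin under its centre.
- marker: Bystander: black marker pen lying on the bench, 12 mm thick, 130 mm long.
- tube_1: Bystander: red-capped sample tube lying in a small white dish (110 x 75 mm, 18 mm high), 80 mm long, 16 mm thick.
- tube_2: Bystander: green-capped sample tube lying in the same white dish, 80 mm long, 16 mm thick.
There are look-alikes about, which are no part of the job. Leave any green or yellow look-alike of the part that bears adapter_c_mid alone.

How it is judged:
On the way, in this order (a step that is already met when the one before it is completed fails the run):
1. the rod's tip is down the bore of the adapter in hole 1, at least 64 mm below its top (z of rod_tip in the frame of hole1 between -0.14 and -0.064 m and x of rod_tip in the frame of hole1 between -0.009 and 0.009 m and y of rod_tip in the frame of hole1 between -0.009 and 0.009 m), for 0.1 s.
2. the rod's tip is down the bore of the adapter in hole 2, at least 64 mm below its top (z of rod_tip in the frame of hole2 between -0.14 and -0.064 m and x of rod_tip in the frame of hole2 between -0.009 and 0.009 m and y of rod_tip in the frame of hole2 between -0.009 and 0.009 m), for 0.1 s.
3. the rod's tip is down the bore of the adapter in hole 3, at least 64 mm below its top (z of rod_tip in the frame of hole3 between -0.14 and -0.064 m and x of rod_tip in the frame of hole3 between -0.009 and 0.009 m and y of rod_tip in the frame of hole3 between -0.009 and 0.009 m), for 0.1 s.
4. the rod's tip is down the bore of the adapter in hole 4, at least 64 mm below its top (z of rod_tip in the frame of hole4 between -0.14 and -0.064 m and x of rod_tip in the frame of hole4 between -0.009 and 0.009 m and y of rod_tip in the frame of hole4 between -0.009 and 0.009 m), for 0.1 s.
At the end, for the whole second after the job is handed in: Every closed-bottomed adapter of the four stands upright (within 0.1 rad) on the tray's floor inside its walls and released; the open adapters are where they started (within 12 mm); the probe rod hangs upright (within 0.1 rad) in its stand with its collar down on the rim (within 6 mm) (x of adapter_c_mid in the frame of tray between -0.076 and 0.076 m and y of adapter_c_mid in the frame of tray between -0.056 and 0.056 m and z of adapter_c_mid in the frame of tray between 0.039 and 0.049 m and angle between each of adapter_c_mid, rod_handle's own z axis and vertical below 0.1 rad and distance of each of adapter_a_mid, adapter_b_mid, adapter_d_mid from where it was at the start of the episode below 0.012 m and horizontal distance between rod_tip and stand_mouth below 0.01 m and distance between rod_handle and stand_mouth below 0.04 m); the robot touches nothing.
It fails at once if the adapter already in the tray or another bystander (bottle, jar, marker, sample tubes) is moved by more than 30 mm (distance of any of sorted_mid, wash_bottle, specimen_jar, marker, tube_1, tube_2 from where it was at the start of the episode above 0.03 m).
It also fails if it takes over 70 s, if anything falls off the work surface, if the arm or the gripper's body presses on something with over 40 N, if the wrist force passes 120 N, or if a joint passes its speed limit or range.

## Working session

There is one attempt and no reset: what is moved stays moved. The work goes in short steps, Python scripts to look and compute and a shell command to move; the robot and the scene stay as the last step left them, time stands still between calls to the robot, and variables do not carry over. Pictures are saved under pics/ and viewed, about 8 in all and at most 12, crops included, and the job is handed in when it is done.

```bash
mkdir -p pics
cat > h.py <<'E'
import numpy as np, cv2
from bench import read_state, vision, bot
from scipy.spatial.transform import Rotation as Rn
def snap(n):
    c=vision.camera_info(n); return vision.snapshot(n),c
def proj(c,X):
    K,R,t=map(np.array,(c['intrinsics'],c['R'],c['t'])); p=K@(R@np.array(X)+t); return p[:2]/p[2]
def ray(c,uv):
    K,R,t=map(np.array,(c['intrinsics'],c['R'],c['t'])); d=R.T@np.linalg.inv(K)@np.array([uv[0],uv[1],1.]); return -R.T@t,d
def onz(c,uv,z):
    o,d=ray(c,uv); return o+d*(z-o[2])/d[2]
def tri(c1,a,c2,b):
    o,d=ray(c1,a);p,e=ray(c2,b)
    s=np.linalg.lstsq(np.c_[d,-e],p-o,rcond=None)[0]; return (o+s[0]*d+p+s[1]*e)/2, np.linalg.norm(o+s[0]*d-p-s[1]*e)
def tool():
    s=read_state(); return np.array(s['position']),Rn.from_quat(s['tool_rot']).as_matrix(),s
E
python3 - <<'E'
from h import *
p,R,s=tool(); print(s['clock'],p,R.round(3),s['width'])
ims=[]
for n in ('side','top'):
    im,c=snap(n); cv2.imwrite(f'pics/{n}0.png',im); print(n,np.array(c['R']).round(3).tolist(),np.array(c['t']).round(3),np.array(c['intrinsics']).round(1).tolist())
E
```

```text
0.0 [0.12206707 0.51019379 0.23052735] [[ 0.233 -0.    -0.973]
 [ 0.973 -0.002  0.233]
 [-0.002 -1.    -0.   ]] 1.0032477320052342
side [[1.0, -0.021, 0.015], [0.002, -0.515, -0.857], [0.026, 0.857, -0.515]] [-0.544  0.103  1.09 ] [[442.2, 0.0, 261.7], [0.0, 442.2, 197.0], [0.0, 0.0, 1.0]]
top [[0.008, -1.0, -0.022], [-0.997, -0.007, -0.072], [0.072, 0.022, -0.997]] [0.03  0.575 0.978] [[380.6, 0.0, 261.0], [0.0, 380.6, 194.1], [0.0, 0.0, 1.0]]
```

View pics/side0.png

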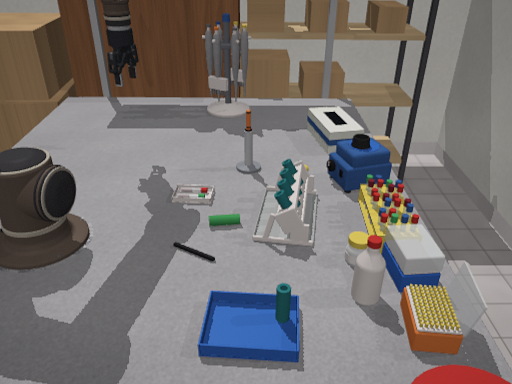

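View pics/top0.png

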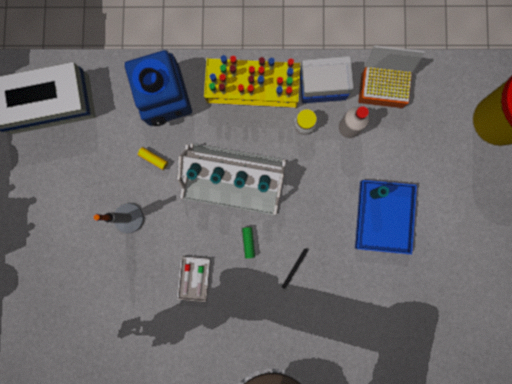

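Run:
```python
from h import *
s=cv2.imread('pics/side0.png');t=cv2.imread('pics/top0.png')
a=cv2.resize(t[130:220,170:300],(780,540),interpolation=cv2.INTER_CUBIC)
b=cv2.resize(s[150:245,245:325],(505,600),interpolation=cv2.INTER_CUBIC)
cv2.imwrite('pics/ct.png',a);cv2.imwrite('pics/cs.png',b)
for n,im in(('side',s),('top',t)):
    h=cv2.cvtColor(im,cv2.COLOR_BGR2HSV)
    for nm,lo,hi in(('teal',(80,90,30),(97,255,255)),('orange',(5,170,90),(14,255,255)),('blue',(105,150,60),(125,255,255))):
        m=cv2.inRange(h,lo,hi); k,_,st,ce=cv2.connectedComponentsWithStats(m)
        for i in range(1,k):
            if st[i,4]>12: print(n,nm,st[i],ce[i].round(1))
```

```text
side teal [275 159  22  50 585] [285.6 184. ]
side teal [276 283  15  40 489] [282.8 302.2]
side orange [247 113   3  14  40] [248.  119.8]
side orange [ 401  288   62   66 1278] [427.5 334.1]
side blue [223  14   7   7  44] [225.8  17.2]
side blue [ 308  117   83   74 2247] [357.6 161.8]
side blue [395 180   7   7  21] [397.9 182.1]
side blue [385 198   6   8  39] [387.5 201.6]
side blue [407 204   6   8  41] [409.6 207.4]
side blue [379 208   7   8  26] [381.5 210.7]
side blue [402 214   7   9  47] [404.6 218. ]
side blue [382 243  58  49 819] [406.2 273. ]
side blue [ 198  291  101   71 5888] [248.8 327.6]
top teal [187 164  13  16 136] [192.9 171.4]
top teal [210 168  13  16 125] [216.4 175.4]
top teal [234 172  13  16 128] [239.9 179.4]
top teal [258 176  12  16 138] [263.6 183.4]
top teal [371 187  18  11 120] [379.9 191.9]
top orange [249  66   6   7  14] [251.2  68.6]
top orange [359  68  49  37 222] [375.8  95.3]
top orange [277  77   6   7  14] [279.6  79.6]
top orange [238  84   6   7  13] [240.4  86.8]
top orange [247  84   7   8  18] [250.4  87.2]
top orange [286  86   7   8  19] [288.7  89.2]
top orange [ 94 215   6   5  26] [ 96.5 217. ]
top blue [ 125   51   62   69 2141] [154.2  84.9]
top blue [221  56   5   6  22] [223.3  58.3]
top blue [269  58   5   6  22] [271.   60.7]
top blue [288  68   4   7  21] [289.6  71.1]
top blue [143  72  14  13 138] [149.6  78.2]
top blue [211  75   4   5  18] [212.7  76.8]
top blue [259  76   4   6  22] [260.5  78.7]
top blue [277  87   5   6  20] [279.2  89.6]
top blue [302  94  46   7 144] [325.2  97. ]
top blue [ 356  180   61   74 3723] [386.3 217.6]
```

View pics/ct.png

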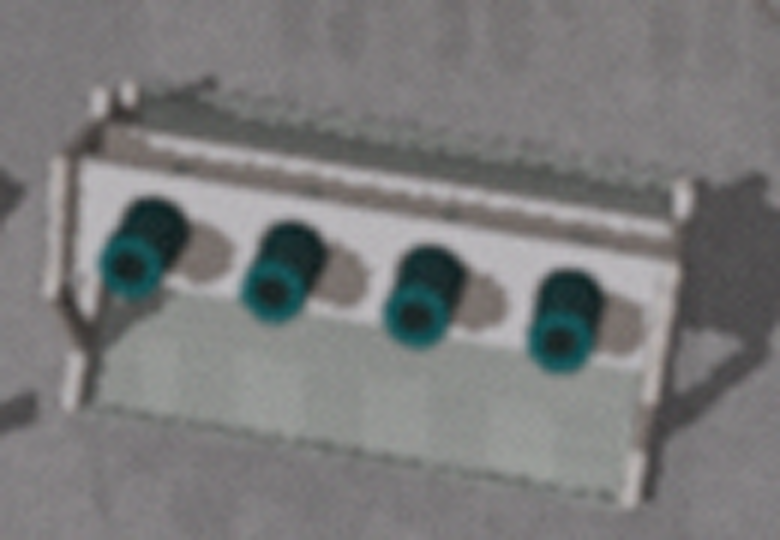

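View pics/cs.png

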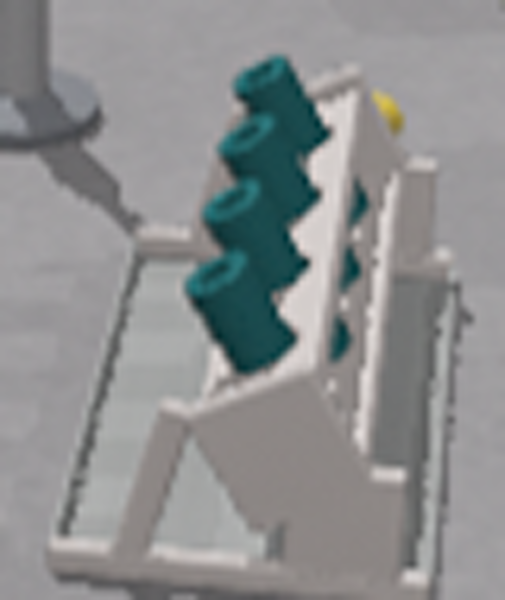

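Run:
```python
from h import *
T=vision.camera_info('top');S=vision.camera_info('side')
t=[(191.7,174.3),(215.3,178.7),(239.3,182.8),(263.2,187)];s=[(287,161.9),(284,171.4),(281.6,181.7),(279.7,193.2)]
P=[]
for a,b in zip(t,s):
    x,e=tri(T,a,S,b);P.append(x);print(x.round(4),round(e*1e3,1),onz(T,a,.12).round(4))
P=np.array(P)
d=P[0]-P[3];print(np.linalg.norm(d)/3,np.degrees(np.arctan2(-d[0],d[1])))
print('rod',tri(T,(96.5,217),S,(248,119.8)),onz(T,(96,217),.19),onz(S,(248,120),.17))
for n,c in(('top',T),('side',S)):
    im=cv2.imread(f'pics/{n}0.png');h=cv2.cvtColor(im,cv2.COLOR_BGR2HSV);m=cv2.inRange(h,(105,150,60),(125,255,255))
    cs,_=cv2.findContours(m,0,2)
    r=cv2.minAreaRect([q for q in cs if (300<cv2.boundingRect(q)[0] or n=='side') and cv2.contourArea(q)>2500][0]);bx=cv2.boxPoints(r)
    print(n,[onz(c,q,.03)[:2].round(3).tolist() for q in bx],onz(c,r[0],.03))
print('sorted top',onz(T,(383,190),.084),onz(S,(284,289),.084))
print('yellow lid',onz(T,(307,120),.06),'dish',onz(T,(195,277),.01),'green',onz(T,(248,242),.014), 'yel',onz(T,(152,158),.01))
# fit tray corners side top view
```

```text
[0.6152 0.1987 0.1155] 2.1 [0.6136 0.1978 0.12  ]
[0.6041 0.1417 0.1159] 0.5 [0.6034 0.1412 0.12  ]
[0.5944 0.0841 0.1168] 0.3 [0.5939 0.0839 0.12  ]
[0.5856 0.0271 0.1166] 1.9 [0.5843 0.0271 0.12  ]
0.05804528470275119 -9.800723839782753
rod (array([0.50886438, 0.40579149, 0.1572332 ]), np.float64(0.0019078677805467069)) [0.50953395 0.39191536 0.19      ] [0.50812008 0.37099284 0.17      ]
top [[0.435, -0.208], [0.614, -0.224], [0.603, -0.369], [0.424, -0.351]] [ 0.51837451 -0.28824725  0.03      ]
side [[0.425, -0.377], [0.416, -0.214], [0.62, -0.233], [0.597, -0.391]] [ 0.51480785 -0.31044862  0.03      ]
sorted top [ 0.58206011 -0.26531961  0.084     ] [ 0.57911729 -0.27128468  0.084     ]
yellow lid [ 0.76215001 -0.08238051  0.06      ] dish [0.35606978 0.20597477 0.01      ] green [0.44884826 0.06755433 0.014     ] yel [0.67070284 0.32875172 0.01      ]
```

```bash
python3 -m creep '[{"dp":[-10,-50,-200],"turn":-4,"fingers":60},{"dp":[-10,-50,-200],"turn":-4,"fingers":60},{"dp":[-10,-50,-200],"turn":-4,"fingers":60},{"dp":[-10,-50,-200],"turn":-4,"fingers":60},{"dp":[-22,-50,-404],"turn":-4,"fingers":60},{"dp":[-22,-50,-404],"turn":-4,"fingers":60},{"dp":[-22,-50,-404],"turn":-4,"fingers":60},{"dp":[-22,-50,-404],"turn":-4,"fingers":60},{"dp":[-22,-50,-404],"turn":-4,"fingers":60}]'
python3 - <<'E'
from h import *
p,R,s=tool(); print(s['clock'],p,R.round(3),s['force'],s['width'])
im,c=snap('wrist'); cv2.imwrite('pics/w1.png',im)
print(proj(c,[.51,.395,.195]),proj(c,[.51,.395,.13]), proj(c,p), -np.array(c['R']).T@c['t'])
E
```

```text
clock: 1.23
position: [0.51, 0.3951, 0.2802]
tool_rot: [-0.54, -0.456, 0.457, 0.54]
force: [-0.8, 0.1, 0.1]
width: 0.701
1.225 [0.50998741 0.3951418  0.2801986 ] [[ 0.165 -0.002 -0.986]
 [ 0.986 -0.001  0.165]
 [-0.001 -1.     0.002]] [-0.83192946  0.13057382  0.11772288] 0.7014743502603493
[253.04580736 197.95199367] [253.28762763 179.18411535] [252.68599304 245.0054626 ] [0.43761935 0.40808962 0.42217028]
```

View pics/w1.png

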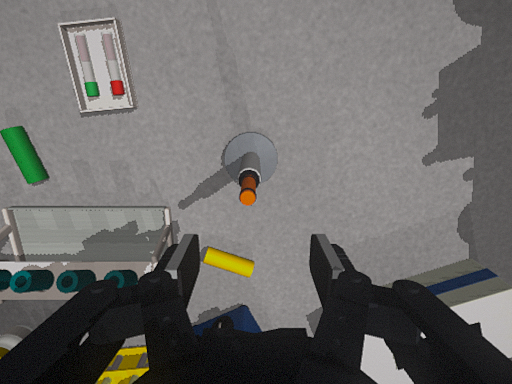

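Run:
```python
from h import *
c=vision.camera_info('wrist');p,R,s=tool()
im=cv2.imread('pics/w1.png');h=cv2.cvtColor(im,cv2.COLOR_BGR2HSV)
m=cv2.inRange(h,(5,170,180),(18,255,255));m[:, :200]=0;m[:,300:]=0;ys,xs=np.nonzero(m);print(xs.min(),xs.max(),ys.min(),ys.max(),xs.mean(),ys.mean())
a=onz(c,(248,198),.195);b=onz(c,(250,157.5),.008);print(a,b)
print('tool delta',R.T@(a-p))
```

```text
241 254 191 204 247.3987341772152 197.71518987341773
[0.50860699 0.39125393 0.195     ] [0.50610543 0.39079145 0.008     ]
tool delta [-0.00431801  0.08579177 -0.0004021 ]
```

```bash
python3 -m creep '[{"dp":[-4,60,0],"fingers":50},{"dp":[-4,110,0],"fingers":50},{"dp":[-4,132,0],"fingers":50},{"dp":[-4,132,0],"fingers":50},{"dp":[-4,132,0],"fingers":8},{"dp":[-4,132,0],"fingers":8},{"dp":[-4,132,0],"fingers":8},{"dp":[-4,132,0],"fingers":8},{"dp":[-4,132,0],"fingers":8}]'; python3 -c "
from h import *
p,R,s=tool();print(p,R.round(3),s['force'],s['torque'],s['width']*85.4)"
```

```text
[0.50904439 0.39560449 0.28078996] [[ 0.164 -0.001 -0.986]
 [ 0.986 -0.     0.164]
 [-0.001 -1.     0.001]] [-0.77704503 -0.46963592 -0.3312134 ] [0.01023029 0.01289444 0.00490428] 59.88288852778209validation failed for argument at $[0]...
```

```bash
python3 -m creep '[{"dp":[-4,60,0],"turn":0,"fingers":50},{"dp":[-4,110,0],"turn":0,"fingers":50},{"dp":[-4,132,0],"turn":0,"fingers":50},{"dp":[-4,132,0],"turn":0,"fingers":50},{"dp":[-4,132,0],"turn":0,"fingers":8},{"dp":[-4,132,0],"turn":0,"fingers":8},{"dp":[-4,132,0],"turn":0,"fingers":8},{"dp":[-4,132,0],"turn":0,"fingers":8},{"dp":[-4,132,0],"turn":0,"fingers":8}]'; python3 -c "
from h import *
p,R,s=tool();print(p,R.round(3),s['force'],s['torque'],s['width']*85.4)"
```

```text
clock: 2.4
position: [0.51, 0.3917, 0.1514]
tool_rot: [0.54, 0.458, -0.456, -0.54]
force: [-0.7, -1.3, 6.9]
width: 0.145
[0.50997202 0.39166596 0.1513671 ] [[ 0.164  0.002 -0.986]
 [ 0.986  0.002  0.164]
 [ 0.002 -1.    -0.002]] [-0.70189484 -1.32728751  6.86520393] [-0.25489705  0.26408642  0.0078984 ] 12.362241015653211
```

```bash
python3 -m creep '[{"dp":[0,-50,0],"turn":0,"fingers":8},{"dp":[0,-95,0],"turn":0,"fingers":8},{"dp":[0,-95,0],"turn":0,"fingers":8},{"dp":[0,-95,14],"turn":0,"fingers":8},{"dp":[0,-95,28],"turn":0,"fingers":8},{"dp":[0,-95,40],"turn":0,"fingers":8},{"dp":[0,-93,52],"turn":0,"fingers":8},{"dp":[0,-91,65],"turn":0,"fingers":8},{"dp":[0,-87,77],"turn":0,"fingers":8},{"dp":[0,-87,77],"turn":0,"fingers":8}]'
python3 - <<'E'
from h import *
p,R,s=tool();print(p,s['force'],s['torque'],s['width']*85.4)
im,c=snap('side');cv2.imwrite('pics/s2.png',cv2.resize(im[40:190,180:310],(650,750)[::1],interpolation=cv2.INTER_CUBIC)[:600])
im,c=snap('wrist');cv2.imwrite('pics/w2.png',im)
E
```

```text
clock: 3.65
position: [0.4321, 0.4041, 0.2365]
tool_rot: [-0.539, -0.457, 0.457, 0.539]
force: [1.5, -1.1, 1.1]
width: 0.147
[0.43208949 0.40409697 0.23651432] [ 1.48085899 -1.07300783  1.13332686] [-0.37542291 -0.58005655 -0.04196332] 12.524565471368046
```

View pics/s2.png

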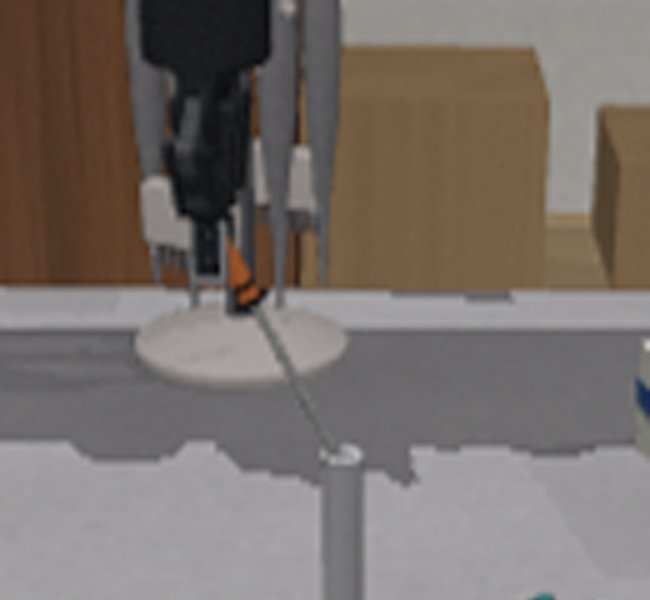

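```bash
cat >> h.py <<'E'
def inplane(c,uv,G,n):
    o,d=ray(c,uv); return o+d*((G-o)@n)/(d@n)
E
python3 - <<'E'
from h import *
p,R,s=tool();G=p-R[:,1]*.019
S=vision.camera_info('side')
n=R[:,0]
q=[inplane(S,uv,G,n) for uv in((232.4,102.4),(246.6,130),(228,91))]
for x in q: print((R.T@(x-G)).round(4))
d=q[0]-q[1];print(np.degrees(np.arctan2(d@R[:,2],d[2])))
W=vision.camera_info('wrist')
u=R[:,2]
for th in (22,26,30):
    dr=-np.sin(np.radians(th))*u+np.array([0,0,-np.cos(np.radians(th))])
    print(th,proj(W,G+.04*dr),proj(W,G+.13*dr))
E
```

```text
[-0.      0.0408 -0.0286]
[-0.      0.1266 -0.0718]
[-0.      0.0065 -0.0159]
26.753696750355456
22 [252.77784835 252.9813696 ] [253.09856701 241.18690273]
26 [252.77526769 257.47708298] [253.09432028 250.89098461]
30 [252.77163616 262.01661241] [253.08851877 260.73143224]
```

View pics/w2.png

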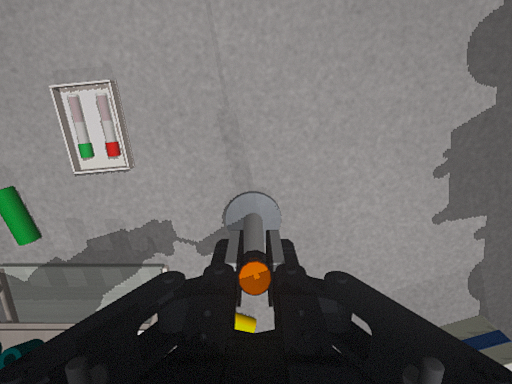

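Run:
```python
from h import *
p,R,s=tool();G=p-R[:,1]*.019
W=vision.camera_info('wrist');T=vision.camera_info('top')
o,d=ray(W,(255,277))
for h in (.012,.018,.022,.028):
    x=o+d*((G[2]+h-o[2])/d[2]); print(h,(R.T@(x-G)).round(4))
im,c=snap('top')
h=cv2.cvtColor(im,cv2.COLOR_BGR2HSV)
im2=cv2.resize(im[180:240,70:170],(800,480),interpolation=cv2.INTER_CUBIC);cv2.imwrite('pics/t3.png',im2)
th=np.radians(28)
for k in (-.025,0,.03,.08,.15):
    print(k,(proj(T,G-R[:,2]*np.sin(th)*k-np.array([0,0,np.cos(th)*k]))-[70,180])*8)
```

```text
0.012 [ 0.0012 -0.012   0.0001]
0.018 [ 0.0012 -0.018   0.0041]
0.022 [ 0.0011 -0.022   0.0067]
0.028 [ 0.0011 -0.028   0.0107]
-0.025 [-27.19608573 654.55679836]
0 [ 29.22956733 598.7388687 ]
0.03 [ 92.64487423 536.00656615]
0.08 [189.11616112 440.57430771]
0.15 [307.75498793 323.21326127]
```

View pics/t3.png

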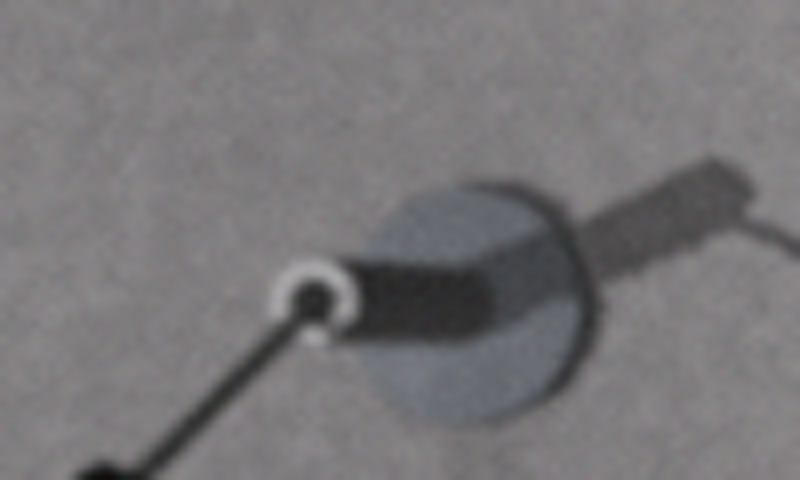

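```bash
python3 -m creep '[{"dp":[0,2,5],"turn":0,"fingers":8},{"dp":[0,4,10],"turn":0,"fingers":8},{"dp":[0,4,10],"turn":0,"fingers":8},{"dp":[0,-21,25],"turn":0,"fingers":8},{"dp":[0,-46,40],"turn":0,"fingers":8},{"dp":[0,-46,40],"turn":0,"fingers":8}]'
python3 - <<'E'
from h import *
p,R,s=tool();print(p,s['force'],s['torque'],s['width']*85.4)
im,c=snap('side');im2,c=snap('top')
G=p-R[:,1]*.019
for n in('side','top'):
  print(n,[proj(vision.camera_info(n),G-R[:,2]*.5*k-np.array([0,0,.866*k])).round(1).tolist() for k in(0,.155)])
a=cv2.resize(im[60:160,190:270],(400,500),interpolation=cv2.INTER_CUBIC)
b=cv2.resize(im2[190:270,60:140],(400,400),interpolation=cv2.INTER_CUBIC)
out=np.zeros((500,800,3),np.uint8);out[:,:400]=a;out[:400,400:]=b
cv2.imwrite('pics/s4.png',im);cv2.imwrite('pics/t4.png',im2);cv2.imwrite('pics/m4.png',out)
E
```

```text
clock: 4.55
position: [0.3932, 0.4113, 0.284]
tool_rot: [-0.539, -0.458, 0.457, 0.54]
force: [0.6, -0.7, -1.2]
width: 0.148
[0.3931506  0.41134766 0.28398126] [ 0.60469259 -0.72438984 -1.21667703] [ 0.02365849 -0.00376435  0.01178577] 12.631708766842397
side [[208.8, 71.8], [235.5, 117.0]]
top [[55.9, 278.4], [96.6, 234.9]]
```

View pics/m4.png

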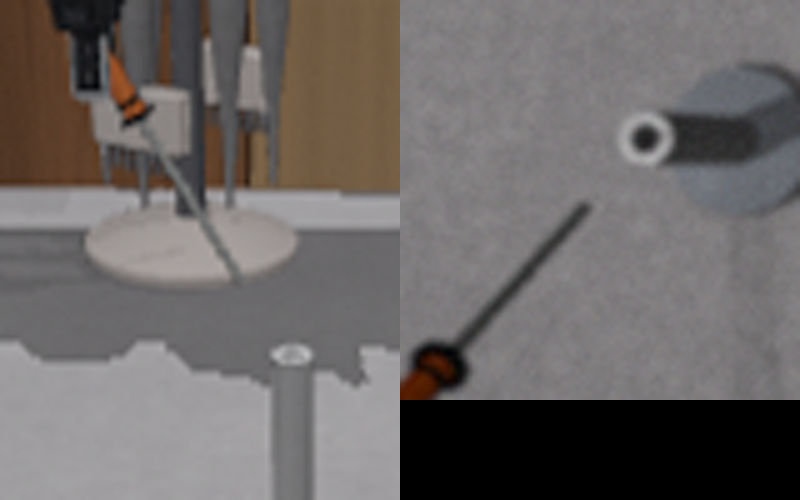

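Run:
```python
from h import *
p,R,s=tool();S=vision.camera_info('side');T=vision.camera_info('top')
tip,e=tri(S,(237.6,116.2),T,(97.2,231.2));col,f=tri(S,(217,82.4),T,(68,263))
print(tip,e,col,f,np.linalg.norm(tip-col))
d=col-tip;l=R.T@d;print('tilt',np.degrees(np.arctan2(l[2],-l[1])),'side',np.degrees(np.arctan2(l[0],-l[1])))
print('tip in tool from TCP',R.T@(tip-p))
m=tri(S,(291.5/5+190,354/5+60),T,(246.5/5+60,138.5/5+190));print('stand mouth',m)
a=np.radians(-9.8);X=np.array([np.cos(a),np.sin(a),0]);ax=-X*.5+np.array([0,0,.866])
H=np.array([[.6152,.1987,.1155],[.6041,.1417,.1159],[.5944,.0841,.1168],[.5856,.0271,.1166]])
i=np.arange(4);H=np.c_[[np.polyval(np.polyfit(i,H[:,k],1),i) for k in range(3)]].T
for hh in H: print(hh.round(4),'tip to 25 above mouth, tool axes mm:',(R.T@(hh+.025*ax-tip)*1e3).round(1))
print('axis in tool',R.T@ax)
```

```text
[0.47712586 0.39601748 0.17238183] 0.0018788945259006888 [0.41748586 0.40537082 0.27337913] 0.0020876556547358145 0.11766421084455854
tilt 30.922077455556856 side -0.3187081775376204
tip in tool from TCP [-0.0006961   0.10898879 -0.08484199]
stand mouth (array([0.50878792, 0.38878523, 0.1277951 ]), np.float64(0.00023988142422424382))
[0.6146 0.1988 0.1156] tip to 25 above mouth, tool axes mm: [-172.    35.1 -155.4]
[0.6048 0.1415 0.116 ] tip to 25 above mouth, tool axes mm: [-230.1   34.6 -155.1]
[0.5949 0.0843 0.1164] tip to 25 above mouth, tool axes mm: [-288.2   34.2 -154.8]
[0.585  0.027  0.1168] tip to 25 above mouth, tool axes mm: [-346.2   33.8 -154.4]
axis in tool [ 0.00308204 -0.8655198   0.5008213 ]
```

```bash
python3 -m creep '[{"dp":[-60,0,-50],"turn":0,"fingers":8},{"dp":[-110,0,-100],"turn":0,"fingers":8},{"dp":[-150,10,-140],"turn":0,"fingers":8},{"dp":[-172,30,-152],"turn":0,"fingers":8},{"dp":[-172,50,-164],"turn":0,"fingers":8},{"dp":[-172,50,-164],"turn":0,"fingers":8},{"dp":[-172,50,-164],"turn":0,"fingers":8}]'
python3 - <<'E'
from h import *
p,R,s=tool();print(p,R.round(3).tolist(),s['force'],s['width']*85.4)
im,c=snap('side');im2,c2=snap('top')
tip=p+R@np.array([-.0007,.109,-.0848]);print(tip,proj(c,tip),proj(c2,tip))
a=cv2.resize(im[125:205,250:314],(480,600),interpolation=cv2.INTER_CUBIC)
b=cv2.resize(im2[150:230,170:210],(300,600),interpolation=cv2.INTER_CUBIC)
cv2.imwrite('pics/m5.png',np.hstack([a,b]))
E
```

```text
clock: 5.52
position: [0.527, 0.214, 0.2321]
tool_rot: [-0.539, -0.457, 0.458, 0.54]
force: [0.0, 0.9, 0.5]
width: 0.147
[0.52699261 0.21402079 0.23205557] [[0.164, -0.001, -0.986], [0.986, -0.0, 0.164], [-0.0, -1.0, 0.001]] [0.03601958 0.9171111  0.47325301] 12.567535952821178
[0.61040208 0.19941114 0.12295952] [284.96940812 159.35619189] [190.72557121 175.46910445]
```

View pics/m5.png

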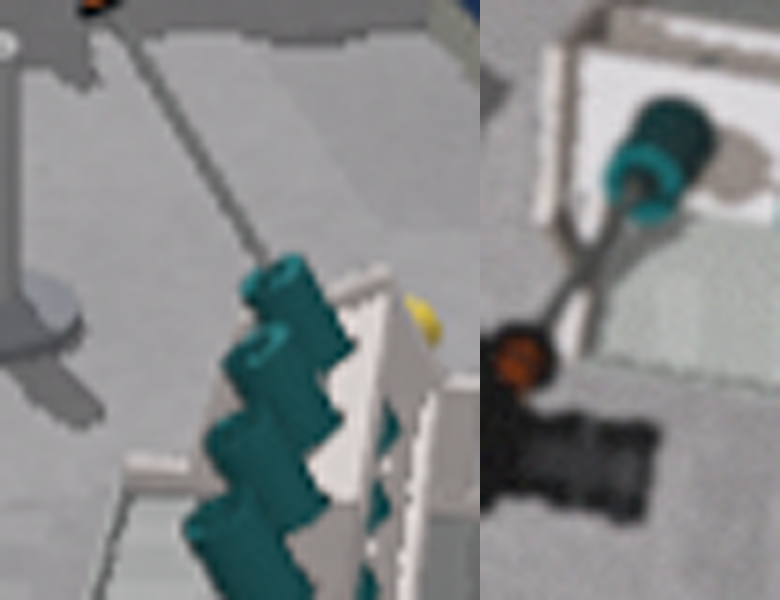

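```bash
python3 -m creep '[{"dp":[0,10,-6],"turn":0,"fingers":8},{"dp":[0,17,-10],"turn":0,"fingers":8},{"dp":[0,26,-15],"turn":0,"fingers":8},{"dp":[0,26,-15],"turn":0,"fingers":8}]'; python3 -c "
from h import *
p,R,s=tool();print(p,s['force'],s['torque'])"
```

```text
clock: 6.12
position: [0.542, 0.2112, 0.205]
tool_rot: [-0.539, -0.456, 0.458, 0.54]
force: [0.3, -0.8, -0.4]
width: 0.146
[0.54204905 0.21115157 0.20496624] [ 0.27901406 -0.84703803 -0.38805033] [0.05367492 0.02579339 0.00740486]
```

```bash
python3 -m creep '[{"dp":[0,13,-7.5],"turn":0,"fingers":8},{"dp":[0,26,-15],"turn":0,"fingers":8},{"dp":[0,35,-20],"turn":0,"fingers":8},{"dp":[0,35,-20],"turn":0,"fingers":8}]'; python3 -m creep '[{"dp":[0,3.5,-2],"turn":0,"fingers":8},{"dp":[0,7,-4],"turn":0,"fingers":8},{"dp":[0,7,-4],"turn":0,"fingers":8}]';python3 -c "
from h import *
p,R,s=tool();print(p,s['force'],s['torque'])"
```

```text
clock: 6.62
position: [0.5618, 0.2078, 0.1699]
tool_rot: [-0.539, -0.456, 0.458, 0.54]
force: [-0.0, 0.8, -1.0]
width: 0.148
clock: 7.0
position: [0.5658, 0.2075, 0.1641]
tool_rot: [-0.539, -0.457, 0.457, 0.54]
force: [-0.5, -0.8, 0.2]
width: 0.145
[0.56584123 0.20746205 0.16413602] [-0.52840652 -0.80210698  0.18226249] [-0.00138232  0.02700497 -0.0307135 ]
```

```bash
python3 -m creep '[{"dp":[0,3.5,-2],"turn":0,"fingers":8},{"dp":[0,3.5,-2],"turn":0,"fingers":8}]'; python3 -m creep '[{"dp":[0,3.5,-2],"turn":0,"fingers":8},{"dp":[0,3.5,-2],"turn":0,"fingers":8}]';python3 -c "
from h import *
p,R,s=tool();print(p,s['force'],s['torque'])"
```

```text
clock: 7.25
position: [0.5678, 0.207, 0.1605]
tool_rot: [-0.539, -0.457, 0.457, 0.54]
force: [0.2, -0.0, -0.7]
width: 0.147
clock: 7.5
position: [0.5698, 0.2067, 0.1569]
tool_rot: [-0.539, -0.457, 0.457, 0.54]
force: [-0.1, 0.1, -0.2]
width: 0.151
[0.56979451 0.20674108 0.15688895] [-0.05116992  0.13307176 -0.22357737] [-0.00647863 -0.00198271  0.02171382]
```

```bash
python3 -m creep '[{"dp":[0,-40,23],"turn":0,"fingers":8},{"dp":[0,-79.5,45.5],"turn":0,"fingers":8},{"dp":[0,-79.5,45.5],"turn":0,"fingers":8},{"dp":[-58,-79.5,45.5],"turn":0,"fingers":8},{"dp":[-58,-79.5,45.5],"turn":0,"fingers":8},{"dp":[-58,-79.5,45.5],"turn":0,"fingers":8},{"dp":[-58,-60,34.6],"turn":0,"fingers":8},{"dp":[-58,-45,26],"turn":0,"fingers":8},{"dp":[-58,-45,26],"turn":0,"fingers":8}]'; python3 -m creep '[{"dp":[0,15,-8.5],"turn":0,"fingers":8},{"dp":[0,30,-17],"turn":0,"fingers":8},{"dp":[0,30,-17],"turn":0,"fingers":8}]';python3 -c "
from h import *
p,R,s=tool();print(p,s['force'],s['torque'])"
```

```text
clock: 8.62
position: [0.5343, 0.1541, 0.2002]
tool_rot: [-0.539, -0.456, 0.458, 0.54]
force: [0.6, 0.3, -1.3]
width: 0.146
clock: 9.0
position: [0.5511, 0.1507, 0.1703]
tool_rot: [-0.539, -0.456, 0.458, 0.54]
force: [0.0, 0.8, -1.1]
width: 0.147
[0.55112052 0.15072937 0.17034553] [ 3.99404652e-04  7.79907392e-01 -1.08060710e+00] [-0.01697861  0.0389518   0.0060527 ]
```

Depth ≈ 63 mm in hole 2. Creep down further.

```bash
for i in 1 2 3 4; do :; done; python3 -m creep '[{"dp":[0,4,-2.3],"turn":0,"fingers":8},{"dp":[0,7,-4],"turn":0,"fingers":8},{"dp":[0,7,-4],"turn":0,"fingers":8}]'; python3 -m creep '[{"dp":[0,3.5,-2],"turn":0,"fingers":8},{"dp":[0,3.5,-2],"turn":0,"fingers":8}]'; python3 -m creep '[{"dp":[0,3.5,-2],"turn":0,"fingers":8},{"dp":[0,3.5,-2],"turn":0,"fingers":8}]'
```

```text
clock: 9.38
position: [0.5542, 0.151, 0.1686]
tool_rot: [-0.539, -0.458, 0.456, 0.54]
force: [-11.0, 0.1, 17.1]
width: 0.148
clock: 9.62
position: [0.5548, 0.1514, 0.1682]
tool_rot: [-0.538, -0.459, 0.456, 0.54]
force: [-22.2, 2.2, 35.1]
width: 0.145
clock: 9.88
position: [0.5555, 0.1517, 0.1678]
tool_rot: [-0.538, -0.46, 0.455, 0.541]
force: [-33.3, 2.6, 54.2]
width: 0.147
```

```bash
python3 -m creep '[{"dp":[0,-40,23],"turn":0,"fingers":8},{"dp":[0,-79.5,45.5],"turn":0,"fingers":8},{"dp":[0,-79.5,45.5],"turn":0,"fingers":8},{"dp":[-58,-79.5,45.5],"turn":0,"fingers":8},{"dp":[-58,-79.5,45.5],"turn":0,"fingers":8},{"dp":[-58,-79.5,45.5],"turn":0,"fingers":8},{"dp":[-58,-60,34.6],"turn":0,"fingers":8},{"dp":[-58,-45,26],"turn":0,"fingers":8},{"dp":[-58,-45,26],"turn":0,"fingers":8}]'; python3 -m creep '[{"dp":[0,15,-8.5],"turn":0,"fingers":8},{"dp":[0,30,-17],"turn":0,"fingers":8},{"dp":[0,30,-17],"turn":0,"fingers":8}]'; python3 -m creep '[{"dp":[0,4,-2.3],"turn":0,"fingers":8},{"dp":[0,7,-4],"turn":0,"fingers":8},{"dp":[0,7,-4],"turn":0,"fingers":8}]'
```

```text
clock: 11.0
position: [0.5238, 0.0971, 0.2013]
tool_rot: [-0.539, -0.456, 0.458, 0.54]
force: [-0.5, 1.0, -0.7]
width: 0.146
clock: 11.38
position: [0.5406, 0.0938, 0.1714]
tool_rot: [-0.539, -0.456, 0.458, 0.54]
force: [0.3, -0.1, -0.1]
width: 0.148
clock: 11.75
position: [0.5448, 0.0933, 0.1663]
tool_rot: [0.54, 0.457, -0.457, -0.539]
force: [0.1, -0.3, -0.1]
width: 0.15
```

```bash
python3 -m creep '[{"dp":[0,4,-2.3],"turn":0,"fingers":8},{"dp":[0,4,-2.3],"turn":0,"fingers":8}]'; python3 -m creep '[{"dp":[0,4,-2.3],"turn":0,"fingers":8},{"dp":[0,4,-2.3],"turn":0,"fingers":8}]'
```

```text
clock: 12.0
position: [0.5471, 0.0929, 0.162]
tool_rot: [-0.539, -0.457, 0.457, 0.54]
force: [0.7, 0.1, -1.3]
width: 0.143
clock: 12.25
position: [0.5493, 0.0926, 0.1579]
tool_rot: [-0.539, -0.457, 0.457, 0.54]
force: [0.2, -0.4, -0.7]
width: 0.149
```

```bash
python3 -m creep '[{"dp":[0,-40,23],"turn":0,"fingers":8},{"dp":[0,-79.5,45.5],"turn":0,"fingers":8},{"dp":[0,-79.5,45.5],"turn":0,"fingers":8},{"dp":[-58,-79.5,45.5],"turn":0,"fingers":8},{"dp":[-58,-79.5,45.5],"turn":0,"fingers":8},{"dp":[-58,-79.5,45.5],"turn":0,"fingers":8},{"dp":[-58,-60,34.6],"turn":0,"fingers":8},{"dp":[-58,-45,26],"turn":0,"fingers":8},{"dp":[-58,-45,26],"turn":0,"fingers":8}]'; python3 -m creep '[{"dp":[0,15,-8.5],"turn":0,"fingers":8},{"dp":[0,30,-17],"turn":0,"fingers":8},{"dp":[0,30,-17],"turn":0,"fingers":8}]'; python3 -m creep '[{"dp":[0,4,-2.3],"turn":0,"fingers":8},{"dp":[0,7,-4],"turn":0,"fingers":8},{"dp":[0,7,-4],"turn":0,"fingers":8}]';python3 -m creep '[{"dp":[0,4,-2.3],"turn":0,"fingers":8},{"dp":[0,4,-2.3],"turn":0,"fingers":8}]'; python3 -c "
from h import *
p,R,s=tool();print(p,R.round(3),s['force'],s['torque'])"
```

```text
clock: 13.38
position: [0.5139, 0.0401, 0.2014]
tool_rot: [-0.539, -0.456, 0.458, 0.54]
force: [-0.9, 0.5, -0.4]
width: 0.147
clock: 13.75
position: [0.5306, 0.0367, 0.1714]
tool_rot: [-0.539, -0.456, 0.458, 0.54]
force: [-1.1, -0.4, -1.1]
width: 0.143
clock: 14.12
position: [0.5349, 0.0362, 0.1663]
tool_rot: [0.54, 0.457, -0.457, -0.54]
force: [-1.3, 0.2, 0.0]
width: 0.144
clock: 14.38
position: [0.5371, 0.0358, 0.162]
tool_rot: [-0.539, -0.457, 0.457, 0.54]
force: [-0.6, 0.1, -0.6]
width: 0.143
[0.53714924 0.03582101 0.16202617] [[ 0.164 -0.    -0.986]
 [ 0.986  0.     0.164]
 [-0.    -1.     0.   ]] [-0.55316656  0.10916225 -0.56003746] [-0.02283205  0.10746649  0.03479365]
```

```bash
python3 -m creep '[{"dp":[0,-50,29],"turn":0,"fingers":8},{"dp":[0,-95,55],"turn":0,"fingers":8},{"dp":[0,-122,90],"turn":0,"fingers":8},{"dp":[50,-122,120],"turn":0,"fingers":8},{"dp":[346,-122,204],"turn":0,"fingers":8},{"dp":[346,-122,204],"turn":0,"fingers":8},{"dp":[346,-122,204],"turn":0,"fingers":8},{"dp":[346,-122,204],"turn":0,"fingers":8},{"dp":[346,-122,204],"turn":0,"fingers":8},{"dp":[346,-122,204],"turn":0,"fingers":8}]'
python3 - <<'E'
from h import *
p,R,s=tool();print(p,R.round(3).tolist(),s['force'],s['width']*85.4)
im,c=snap('side');im2,c2=snap('top')
tip=p+R@np.array([-.0007,.109,-.0848]);print(tip,proj(c,tip),proj(c2,tip))
a=cv2.resize(im[60:160,190:270],(400,500),interpolation=cv2.INTER_CUBIC)
b=cv2.resize(im2[190:270,60:140],(400,400),interpolation=cv2.INTER_CUBIC)
c_=cv2.resize(im2[150:200,180:280],(400,200),interpolation=cv2.INTER_CUBIC)
out=np.zeros((600,800,3),np.uint8);out[:500,:400]=a;out[:400,400:]=b;out[400:,400:]=c_
cv2.imwrite('pics/m6.png',out)
E
```

```text
clock: 15.62
position: [0.3918, 0.4141, 0.2828]
tool_rot: [-0.538, -0.458, 0.459, 0.539]
force: [0.2, -0.2, -1.3]
width: 0.148
[0.39178027 0.41409078 0.2827952 ] [[0.16, -0.001, -0.987], [0.987, -0.001, 0.16], [-0.001, -1.0, 0.001]] [ 0.179835   -0.1783137  -1.25612679] 12.635051736649848
[0.47522838 0.39979018 0.17368774] [237.31338077 115.35405349] [ 95.21622474 232.47799583]
```

View pics/m6.png

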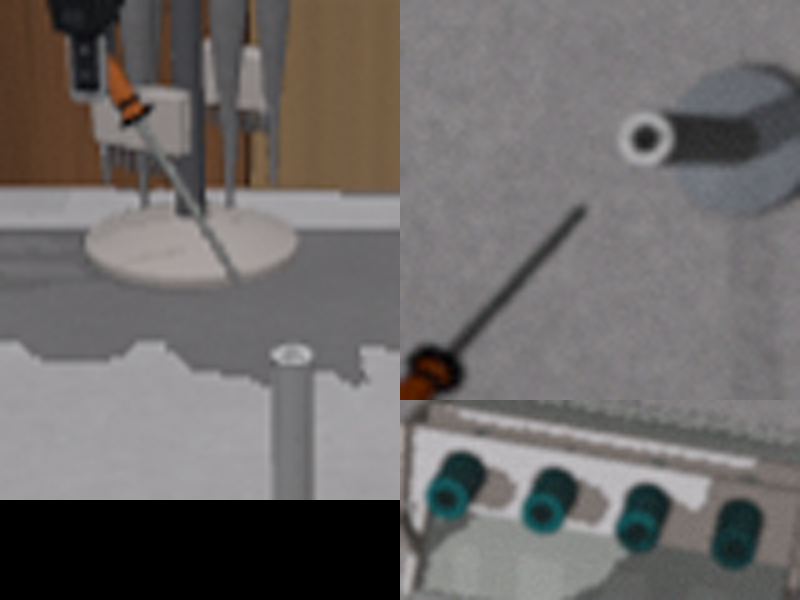

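Run:
```python
from h import *
p,R,s=tool();S=vision.camera_info('side');T=vision.camera_info('top');print(p,R[:,0])
tip,e=tri(S,(237.4,116),T,(96.6,231.4));m=np.array([.5088,.3888,.1278]);print(tip,e,R.T@(tip-p))
L=R.T@(tip-p)
u=R[:,2]
def go(du,h): return (R.T@(m+u*du-np.array([0,0,h])-tip)*1e3)
t0=go(0,-.012);print('pre',t0.round(1));t1=go(-.002,.008);print('in',t1.round(1))
g=L+[0,.019,0];r=np.hypot(g[1],g[2]);th0=np.arctan2(-g[2],g[1]);print(r,np.degrees(th0))
for k,h in((5,.010),(10,.011),(15,.012),(20,.013),(25,.014),(31,.016),(33,.018)):
    th=th0-np.radians(k); t=go(-.004,h)
    print(k,(t+np.array([0,-(r*np.cos(th)-g[1]),(r*np.sin(th)+g[2]/1)])*[1e3,1e3,1e3]).round(1))
```

```text
[0.39242344 0.4109272  0.2838487 ] [ 0.16291807  0.98663892 -0.00116307]
[0.47657913 0.39727591 0.17254572] 0.002069016402053323 [ 0.00037104  0.11126956 -0.08529853]
pre [ -3.1  32.7 -33.2]
in [ -3.1  52.7 -35.2]
0.15571126361707813 33.21617122067147
5 [ -3.   47.8 -48.9]
10 [ -3.   42.9 -61.1]
15 [ -3.   39.1 -73.8]
20 [ -3.   36.4 -86.9]
25 [  -3.    34.9 -100.2]
31 [  -3.    35.4 -116.5]
33 [  -3.    37.3 -121.9]
```

```bash
python3 -m creep '[{"dp":[-2.5,15,-33],"turn":0,"fingers":8},{"dp":[-2.5,33,-33],"turn":0,"fingers":8},{"dp":[-2.5,44,-34],"turn":0,"fingers":8},{"dp":[-2.5,54,-35],"turn":0,"fingers":8},{"dp":[-2.5,54,-35],"turn":0,"fingers":8}]'
python3 - <<'E'
from h import *
p,R,s=tool();print(p,s['force'],s['torque'])
im,c=snap('side');im2,c2=snap('top')
a=cv2.resize(im[90:150,210:270],(600,600),interpolation=cv2.INTER_CUBIC)
b=cv2.resize(im2[205:230,95:120],(200,200),interpolation=cv2.INTER_CUBIC)
a=np.hstack([a,np.vstack([b,np.zeros((400,200,3),np.uint8)])])
cv2.imwrite('pics/m7.png',a)
# numeric check: bright-ring vs shaft columns near rim in top view
g=cv2.cvtColor(im2,cv2.COLOR_BGR2GRAY);print(g[211:226,100:118])
E
```

```text
clock: 16.35
position: [0.4267, 0.4019, 0.23]
tool_rot: [0.54, 0.457, -0.457, -0.54]
force: [-0.4, -0.7, -0.6]
width: 0.146
[0.42670938 0.40187474 0.23001152] [-0.43586691 -0.67485436 -0.57098055] [-0.03977584  0.02944215  0.05539803]
[[128 128 129 129 130 128 131 129 125 127 122 118 116 113 116 116 112 107]
 [124 129 130 131 129 131 135 142 145 144 141 118  99  84  88  89  91  90]
 [132 131 134 131 135 143 153 159 161 167 161 150 118  80  56  52  50  56]
 [129 129 130 135 143 157 165 157 144 141 154 162 152 111  66  39  41  45]
 [128 130 128 131 152 166 153 118  87  80 106 140 158 140  87  49  44  47]
 [128 127 124 138 157 158 122  73  49  52  67 102 137 144 103  56  39  43]
 [126 123 126 142 159 150 102  52  50  55  54  80 127 146 116  57  42  42]
 [121 121 125 143 163 154 111  61  55  53  46  77 132 149 112  59  44  48]
 [125 123 126 138 159 162 122  65  57  54  56  85 122 129  94  55  46  48]
 [128 129 123 131 148 140 100  66  76 103 107 105 100  89  65  49  49  46]
 [129 131 126 126 121  94  69  71 113 151 154 122  89  66  48  51  54  51]
 [131 131 127 118  96  69  59  85 130 156 157 121  86  77  72  71  73  70]
 [129 128 116  95  72  59  84 112 129 139 133 120 108 109 103 102 103 104]
 [129 117  99  71  63  79 111 122 130 127 128 125 127 128 126 117 114 114]
 [118  98  70  59  69 105 126 127 126 127 125 122 121 129 125 119 116 119]]
```

```bash
python3 -m creep '[{"dp":[0,2,0],"turn":0,"fingers":8},{"dp":[0,-3,-14],"turn":0,"fingers":8},{"dp":[0,-8,-26],"turn":0,"fingers":8},{"dp":[0,-12,-39],"turn":0,"fingers":8},{"dp":[0,-12,-39],"turn":0,"fingers":8}]'
python3 - <<'E'
from h import *
p,R,s=tool();print(p,s['force'],s['torque'])
im,c=snap('side');im2,c2=snap('top')
cv2.imwrite('pics/s8.png',im);cv2.imwrite('pics/t8.png',im2)
h=cv2.cvtColor(im,cv2.COLOR_BGR2HSV)
m=cv2.inRange(h[70:130,220:260],(5,130,80),(16,255,255));ys,xs=np.nonzero(m);print('orange side',xs.mean()+220,ys.mean()+70,ys.min()+70,ys.max()+70)
# shaft centre per row between collar and rim
g=cv2.cvtColor(im,cv2.COLOR_BGR2GRAY)
print(g[100:134:2,228:256])
E
```

```text
clock: 17.08
position: [0.4671, 0.3957, 0.2425]
tool_rot: [0.54, 0.457, -0.456, -0.54]
force: [-0.7, 0.3, -0.8]
width: 0.146
[0.46707001 0.395716   0.24245073] [-0.73103907  0.32480954 -0.77326662] [ 0.17179539  0.31763927 -0.01500054]
orange side 231.8048780487805 89.3658536585366 70 100
[[ 68  64  50 110 146 150 157  83  30  63  47  30  61  60 144 164 164 163
  163 163 163 163 162 163 164 164 163 163]
 [ 63  59  45 110 141 149 150 140 120 126  92 104 120 150 156 155 158 162
  162 162 163 164 164 163 163 162 161 161]
 [152 161 162 160 159 157 157 156 148 145 154 123 105 132 149 147 144 143
  146 154 160 163 163 163 164 163 162 164]
 [161 161 159 160 160 160 160 159 158 158 159 142 110 114 152 155 152 150
  147 147 138 113 103 104 104 104 104 103]
 [162 162 162 162 162 161 161 160 161 160 160 162 127 106 115 152 156 153
  153 152 154 125 107 106 108 108 107 107]
 [164 163 163 163 163 163 162 162 162 161 161 163 150 111 108 144 157 158
  157 151 127 106 105 106 107 106 108 107]
 [163 164 164 163 164 164 164 163 163 163 163 163 165 138 109 119 143 134
  116 107 102 105 106 106 105 106 
[... 479 characters left out ...]
108 108 108 108 108 109 108 109 109 109 110 110 109 108 108 108 102 105
  104 109 109 108 108 107 108 108 109 109]
 [109 108 109 109 109 109 110 110 109 108 109 108 108 108 109 109 108 102
  106 101 107 109 110 110 110 109 109 109]
 [109 109 108 108 108 106 108 108 108 109 109 109 108 109 108 108 108 100
  103 109 110 110 110 109 109 108 108 108]
 [107 108 107 107 108 107 109 108 108 107 107 106 107 107 106 106 106 106
   88 102  98 118 108 104 107 107 108 111]
 [107 107 107 108 108 108 109 108 108 108 108 108 109 108 108 105 146 173
  171 119  99 149 177 183 133 108 108 109]
 [105 106 105 107 108 108 107 107 107 107 108 107 107 106 107 106  95 126
  161 129 120 161 154 136 103 104 107 107]]
```

```bash
python3 -m creep '[{"dp":[0,-2,-13],"turn":0,"fingers":8},{"dp":[0,-2,-26],"turn":0,"fingers":8},{"dp":[0,0,-36],"turn":0,"fingers":8},{"dp":[0,2,-41],"turn":0,"fingers":8},{"dp":[0,2,-41],"turn":0,"fingers":8}]'
python3 - <<'E'
from h import *
p,R,s=tool();print(p,s['force'],s['torque'])
im,c=snap('side')
g=cv2.cvtColor(im,cv2.COLOR_BGR2GRAY)
for r in range(96,134,3): print(r,g[r,236:260])
print([proj(c,[.5085,.3895,z]).round(1) for z in(.13,.16,.2,.23)])
E
```

```text
clock: 17.8
position: [0.5062, 0.389, 0.2395]
tool_rot: [0.54, 0.457, -0.457, -0.54]
force: [-1.8, 0.7, -1.4]
width: 0.146
[0.5062272  0.38900953 0.23949375] [-1.78964689  0.74475288 -1.42915601] [ 0.17824929  0.59328682 -0.02007255]
96 [ 81  67  67  38  96 104 101 109  96  93  94  87  91 111  93  95  96  94
  97  97  98  98  97  99]
99 [117 161 166 165 166 165 165 167 170 117  52  48  38  32  91 164 170 168
 167 166 166 166 145 141]
102 [147 147 144 146 145 149 155 159  96  29  45  69  72  43  13  20 157 164
 161 162 163 162 162 163]
105 [157 155 155 155 154 154 154 152 150 150 150 118 104 126 144 144 143 142
 142 142 143 143 143 141]
108 [161 161 160 160 159 158 157 156 155 155 155 130 108  87 104 107 108 107
 108 108 107 107 106 106]
111 [163 162 163 162 162 161 160 160 161 155 147 115 107  98 106 107 107 107
 108 106 106 106 107 106]
114 [157 152 147 140 138 130 121 113 108 108 102  98 107 101 104 107 107 107
 106 106 106 107 107 106]
117 [106 105 105 108 107 106 107 107 106 107 107 100 105  98 105 105 106 106
 106 106 108 108 108 107]
120 [108 108 107 108 108 107 108 107 107 107 107 107 109 110 109 108 108 108
 109 109 110 110 109 110]
123 [108 109 108 110 108 109 109 109 109 110 111 111 107  99 107 110 109 109
 109 110 110 110 110 109]
126 [109 109 108 109 109 108 109 108 108 108 109 111 106 101 100 109 109 109
 108 109 110 110 110 109]
129 [108 108 108 107 108 108 108 107 117 131 161 156 124  99 137 138 112 108
 108 108 108 108 109 109]
132 [108 108 108 109 109 108 106 106  96 125 160 152 155 166 137 134 104 105
 108 109 108 108 109 108]
[array([248.2, 130. ]), array([248.2, 120.9]), array([248.2, 108.3]), array([248.1,  98.7])]
```

```bash
python3 -m creep '[{"dp":[0,12,1],"turn":0,"fingers":8},{"dp":[0,27,1],"turn":0,"fingers":8},{"dp":[0,45,1],"turn":0,"fingers":8},{"dp":[0,63,1],"turn":0,"fingers":8},{"dp":[0,75,1],"turn":0,"fingers":8},{"dp":[0,75,1],"turn":0,"fingers":8}]';  python3 -m creep '[{"dp":[0,5,0],"turn":0,"fingers":8},{"dp":[0,5,0],"turn":0,"fingers":8}]';python3 -m creep '[{"dp":[0,4,0],"turn":0,"fingers":8},{"dp":[0,4,0],"turn":0,"fingers":8}]'
```

```text
clock: 18.6
position: [0.5043, 0.3889, 0.1639]
tool_rot: [0.54, 0.456, -0.458, -0.539]
force: [-0.4, 0.9, -0.5]
width: 0.145
clock: 18.85
position: [0.5049, 0.3895, 0.1604]
tool_rot: [0.54, 0.457, -0.457, -0.539]
force: [-0.7, 0.5, 0.1]
width: 0.142
clock: 19.1
position: [0.5048, 0.3894, 0.1561]
tool_rot: [0.54, 0.457, -0.457, -0.539]
force: [-0.1, -0.8, -0.9]
width: 0.147
```

```bash
python3 -m creep '[{"dp":[0,4,0],"turn":0,"fingers":8},{"dp":[0,4,0],"turn":0,"fingers":8}]';python3 -m creep '[{"dp":[0,3,0],"turn":0,"fingers":8},{"dp":[0,3,0],"turn":0,"fingers":8}]'
python3 - <<'E'
from h import *
im,c=snap('side')
g=cv2.cvtColor(im,cv2.COLOR_BGR2GRAY)
for r in range(108,140,2): print(r,g[r,236:262],im[r,248])
print([proj(c,[.5085,.3895,z]).round(1) for z in(.13,.134,.16,.195)])
E
```

```text
clock: 19.35
position: [0.5047, 0.3893, 0.1519]
tool_rot: [0.54, 0.457, -0.457, -0.539]
force: [-0.3, -0.3, -0.2]
width: 0.146
clock: 19.6
position: [0.5053, 0.3898, 0.1513]
tool_rot: [0.54, 0.458, -0.456, -0.539]
force: [-2.1, -1.0, 7.7]
width: 0.148
108 [162 161 163 168  85  13  22  21  20  21  22  22  23  27  25  22  96 110
 110 108 107 107 107 107 107 106] [25 23 23]
110 [163 163 164 168 109  37  21  35  38  40  34  24  19  23  31  44 105 109
 109 108 108 107 107 105 107 106] [21 19 17]
112 [164 164 164 167 133  55  14  30  32  32  34  25  22  29  23  98 109 108
 108 107 107 107 106 106 107 105] [24 22 21]
114 [158 153 148 142 142 120 102  68  30  21  21  20  30  85  44  95 107 107
 108 107 108 107 106 107 106 107] [32 30 28]
116 [112 113 114 113 109 106 109  90  43  26  42  30  40 111  58  94 108 106
 107 107 108 108 108 109 109 110] [43 40 40]
118 [107 107 109 108 109 109 109  98  48  26  31  27  41 109  58  95 107 107
 107 108 108 108 108 109 109 108] [42 41 40]
120 [109 108 108 109 108 109 112  99  48  25  40  29  53 111  60  96 109 109
 109 110 110 110 111 110 110 109] [54 5
[... 514 characters left out ...]
09 110 110 110 111 113  72  25  23  35  36  28  33  72 115 112
 110 111 110 109 109 109 109 107] [18 29 55]
132 [109 109 108 109 109 108 108 108  99 134 118 114 112 136 136 124 101 106
 109 109 108 109 110 109 108 107] [113 111 112]
134 [104 104 104 106 106 108 109 108 115 113 120 122 121 118 115 109 112 136
 141 142 142 113 107 109 109 107] [122 120 121]
136 [163 164 164 166 143 139 110 102 113 114 120 122 120 118 115 107 123 158
 162 163 164 166 146 141 113 104] [122 120 120]
138 [163 161 160 161 161 163 164 167 134 113 119 122 121 119 114 107 123 160
 164 162 163 162 164 165 165 165] [122 120 121]
[array([248.2, 130. ]), array([248.2, 128.8]), array([248.2, 120.9]), array([248.2, 109.9])]
```

```bash
python3 -m creep '[{"dp":[0,-3,0],"turn":0,"fingers":45},{"dp":[0,-3,0],"turn":0,"fingers":45},{"dp":[0,-3,0],"turn":0,"fingers":45},{"dp":[0,-30,0],"turn":0,"fingers":45},{"dp":[0,-80,0],"turn":0,"fingers":45},{"dp":[0,-110,0],"turn":0,"fingers":45},{"dp":[-80,-110,-50],"turn":0,"fingers":45},{"dp":[-228,-90,-146],"turn":0,"fingers":45},{"dp":[-228,-90,-146],"turn":0,"fingers":45},{"dp":[-228,-90,-146],"turn":0,"fingers":45}]'; python3 -m creep '[{"dp":[0,0,0],"turn":0,"fingers":45},{"dp":[0,0,0],"turn":0,"fingers":45}]'
python3 - <<'E'
from h import *
p,R,s=tool();print(p,R.round(3).tolist(),s['width']*85.4)
im2,c2=snap('top');im1,c1=snap('side');im,c=snap('wrist')
cv2.imwrite('pics/w9.png',im);cv2.imwrite('pics/s9.png',im1);cv2.imwrite('pics/t9.png',im2)
h=np.array([.6048,.1415,.117]);ax=np.array([-.4927,.0851,.866])
t=(h-.015*ax);t[2]-=.019;print('to go',(R.T@(t-p)*1e3).round(1))
hs=cv2.cvtColor(im,cv2.COLOR_BGR2HSV);m=cv2.inRange(hs,(80,120,60),(97,255,255))
k,_,st,ce=cv2.connectedComponentsWithStats(m)
for i in range(1,k):
    if st[i,4]>60: print(st[i],ce[i].round(1))
for j,(x,y) in enumerate([(.6146,.1988),(.6048,.1415),(.5949,.0843),(.585,.027)]): print(proj(c,[x,y,.117]).round(1))
g=cv2.cvtColor(im1,cv2.COLOR_BGR2GRAY)
for r in (112,116,120,124,128,130,132): print(r,g[r,238:260])
E
```

```text
clock: 20.9
position: [0.6033, 0.1586, 0.241]
tool_rot: [0.539, 0.457, -0.457, -0.539]
force: [-0.3, 0.1, -0.4]
width: 0.528
clock: 21.15
position: [0.6028, 0.1603, 0.2411]
tool_rot: [-0.539, -0.457, 0.457, 0.54]
force: [-1.2, -0.2, -0.1]
width: 0.528
[0.60276367 0.16027948 0.24110665] [[0.165, -0.001, -0.986], [0.986, 0.0, 0.165], [0.0, -1.0, 0.001]] 45.06481636824025
to go [-18.2 156.1 -12.7]
[103 177  42  34 587] [121.5 193.4]
[162 177  28  27 426] [176.  190.1]
[221 178  27  27 419] [234.3 191.6]
[280 178  27  27 413] [293.2 190.7]
[292.5 191.1]
[233.5 190.8]
[174.5 190.3]
[115.3 189.9]
112 [162 163 163 163 164  82  41  61  40  41  98 107 108 105 106 106 106 108
 106 106 106 106]
116 [112 111 108 104 107  92  86  89  88  82  97 104 106 106 105 107 107 107
 108 107 107 108]
120 [107 107 108 108 108 105  89  89  90  84  86 106 108 109 109 108 109 109
 109 110 111 110]
124 [109 110 108 109 110 111  91  88  89  87  84 107 110 110 110 110 109 109
 110 110 110 110]
128 [108 106 107 108 108 104  73  67  69  68  67  68  88 106 108 109 110 110
 111 112 110 111]
130 [109 109 109 109 111  68  21  20  32  33  10  38 106 178 134 108 109 110
 110 108 109 109]
132 [108 109 107 107 107 109 102 105 112 116 127 136 131 133 103 104 107 108
 108 108 108 107]
```

```bash
python3 -m creep '[{"dp":[-18,40,-12.5],"turn":0,"fingers":45},{"dp":[-18,90,-12.5],"turn":0,"fingers":45},{"dp":[-18,130,-12.5],"turn":0,"fingers":45},{"dp":[-18,154,-12.5],"turn":0,"fingers":45},{"dp":[-18,154,-12.5],"turn":0,"fingers":45},{"dp":[-18,154,-12.5],"turn":0,"fingers":20},{"dp":[-18,154,-12.5],"turn":0,"fingers":20},{"dp":[-18,154,-12.5],"turn":0,"fingers":20},{"dp":[-18,154,-12.5],"turn":0,"fingers":20}]'; python3 -c "
from h import *
p,R,s=tool();print(p,s['force'],s['torque'],s['width']*85.4)"
```

```text
clock: 22.42
position: [0.6129, 0.1412, 0.0889]
tool_rot: [0.54, 0.458, -0.456, -0.539]
force: [-1.0, 2.3, 6.0]
width: 0.317
[0.6128873  0.14115181 0.08894377] [-0.98955104  2.28682541  5.97953542] [0.46139981 0.26577395 0.05541856] 27.03171885963157
```

```bash
python3 -m creep '[{"dp":[0,-9,5],"turn":0,"fingers":20},{"dp":[0,-22,12.7],"turn":0,"fingers":20},{"dp":[0,-39,22.5],"turn":0,"fingers":20},{"dp":[0,-60,34.6],"turn":0,"fingers":20},{"dp":[0,-82,47.5],"turn":0,"fingers":20},{"dp":[0,-110,60],"turn":0,"fingers":20},{"dp":[0,-110,60],"turn":0,"fingers":20}]'
python3 - <<'E'
from h import *
p,R,s=tool();print(p,s['force'],s['torque'],s['width']*85.4)
im1,c1=snap('side');im2,c2=snap('top');cv2.imwrite('pics/s10.png',im1);cv2.imwrite('pics/t10.png',im2)
for n,im in(('s',im1),('t',im2)):
    m=cv2.inRange(cv2.cvtColor(im,cv2.COLOR_BGR2HSV),(80,90,30),(97,255,255));k,_,st,ce=cv2.connectedComponentsWithStats(m)
    for i in range(1,k):
        if st[i,4]>30: print(n,st[i],ce[i].round(1))
# axis of held adapter from side blob
E
```

```text
clock: 23.3
position: [0.5526, 0.151, 0.2009]
tool_rot: [0.54, 0.459, -0.456, -0.539]
force: [0.5, 0.7, -1.0]
width: 0.316
[0.55263441 0.15097405 0.20088063] [ 0.53733803  0.74866488 -1.00561712] [ 0.00461845 -0.00233172  0.00330982] 26.98033154396857
s [266 132  15  26 173] [272.4 147.3]
s [282 159  15  16 136] [289.  166.9]
s [275 179  19  30 332] [283.8 193.7]
s [276 284  15  38 491] [282.7 302.4]
t [235 172  11  15 120] [240.2 179.1]
t [258 176  12  16 123] [263.9 183. ]
t [371 187  17  10  98] [380.7 191.8]
```

Run:
```python
from h import *
p,R,s=tool();print(np.array(s['q']).round(3),p,R.round(3).tolist())
g=np.array([.477,-.301,.15]);print('dp to preplace',(R.T@(g-p)*1e3).round(1))
# tray corner check in side view
c=vision.camera_info('side')
for q in([.435,-.212],[.614,-.228],[.603,-.367],[.424,-.351]): print(proj(c,[*q,.03]).round(1))
```

```text
[ 0.266  0.218 -0.003  1.35   0.     0.431] [0.55260529 0.15053951 0.19773686] [[0.164, 0.0, -0.986], [0.986, 0.0, 0.164], [0.0, -1.0, -0.0]]
dp to preplace [-457.8   47.6    0.6]
[210.6 288.9]
[298.8 294.1]
[299.8 349.9]
[198.3 343.3]
```

```bash
python3 -m creep '[{"dp":[-458,0,0.6],"turn":85.6,"fingers":20},{"dp":[-458,0,0.6],"turn":85.6,"fingers":20},{"dp":[-458,0,0.6],"turn":85.6,"fingers":20},{"dp":[-458,0,0.6],"turn":85.6,"fingers":20},{"dp":[-458,0,0.6],"turn":85.6,"fingers":20},{"dp":[-458,0,0.6],"turn":85.6,"fingers":20},{"dp":[-458,0,0.6],"turn":85.6,"fingers":20},{"dp":[-458,0,0.6],"turn":85.6,"fingers":20},{"dp":[-458,0,0.6],"turn":85.6,"fingers":20},{"dp":[-458,0,0.6],"turn":85.6,"fingers":20}]'
python3 - <<'E'
from h import *
p,R,s=tool();print(p,R.round(3).tolist(),s['width']*85.4)
E
```

```text
clock: 24.65
position: [0.4769, -0.3005, 0.1965]
tool_rot: [-0.706, 0.031, -0.03, 0.707]
force: [-0.3, -0.4, -0.8]
width: 0.317
[ 0.47692352 -0.30049897  0.19646569] [[0.996, -0.001, 0.086], [-0.086, 0.001, 0.996], [-0.002, -1.0, 0.001]] 27.039061412242976
```

```bash
python3 -m creep '[{"dp":[0,40,0],"turn":0,"fingers":20},{"dp":[0,80,0],"turn":0,"fingers":20},{"dp":[0,96,0],"turn":0,"fingers":20},{"dp":[0,96,0],"turn":0,"fingers":20}]'
python3 - <<'E'
from h import *
p,R,s=tool();print(p,s['force'])
im1,c1=snap('side');im2,c2=snap('top')
G=p-R[:,1]*.019
a=cv2.resize(im1[230:370,190:310],(480,560),interpolation=cv2.INTER_CUBIC)
b=cv2.resize(im2[170:260,345:425],(320,360),interpolation=cv2.INTER_CUBIC)
out=np.zeros((560,800,3),np.uint8);out[:,:480]=a;out[:360,480:]=b
d=np.array([0,.866,-.5]);pr=np.array([0,.5,.866])
for nm,v in(('top',-.015*d),('botc',.065*d),('low',.065*d+.014*pr),('outer',.065*d-.014*pr)):
    X=G+R@v;print(nm,X.round(3),((proj(c1,X)-[190,230])*4).round(0),((proj(c2,X)-[345,170])*4+[480,0]).round(0))
cv2.imwrite('pics/m11.png',out)
E
```

```text
clock: 25.15
position: [0.4769, -0.3001, 0.1008]
tool_rot: [-0.706, 0.031, -0.03, 0.707]
force: [0.4, 0.8, -0.3]
width: 0.313
[ 0.47692213 -0.30008137  0.10077206] [ 0.42491746  0.77577064 -0.33960528]
top [ 0.478 -0.293  0.133] [155. 188.] [708. 255.]
botc [ 0.474 -0.332  0.063] [146. 367.] [734. 257.]
low [ 0.475 -0.32   0.056] [150. 358.] [710. 255.]
outer [ 0.473 -0.345  0.07 ] [142. 377.] [758. 260.]
```

View pics/m11.png

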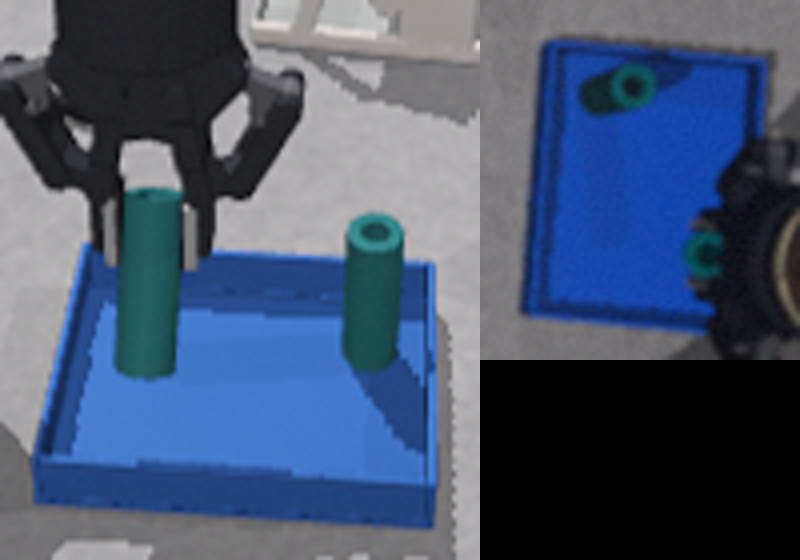

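```bash
python3 -m creep '[{"dp":[0,25,0],"turn":0,"fingers":20},{"dp":[0,46,0],"turn":0,"fingers":20},{"dp":[0,46,-5],"turn":0,"fingers":20},{"dp":[0,46,-12],"turn":0,"fingers":20},{"dp":[0,46,-20],"turn":0,"fingers":20},{"dp":[0,46,-20],"turn":0,"fingers":20}]'; python3 -m creep '[{"dp":[0,0,-7],"turn":0,"fingers":20},{"dp":[0,0,-14],"turn":0,"fingers":20},{"dp":[0,0,-14],"turn":0,"fingers":20}]'
python3 - <<'E'
from h import *
p,R,s=tool();print(p,s['force'],s['torque'])
im,c=snap('side')
m=cv2.inRange(cv2.cvtColor(im,cv2.COLOR_BGR2HSV),(80,90,30),(97,255,255));k,_,st,ce=cv2.connectedComponentsWithStats(m)
for i in range(1,k):
    if st[i,4]>100: print(st[i],ce[i].round(1))
E
```

```text
clock: 26.0
position: [0.4768, -0.32, 0.0571]
tool_rot: [-0.705, 0.03, -0.032, 0.708]
force: [2.5, 7.9, -1.1]
width: 0.315
clock: 26.38
position: [0.475, -0.3335, 0.057]
tool_rot: [-0.705, 0.03, -0.032, 0.708]
force: [0.2, 9.5, 2.1]
width: 0.316
[ 0.47500563 -0.33347517  0.05703045] [0.15178175 9.52461987 2.06789246] [ 2.23342316 -0.17138542  0.04556861]
[282 159  15  16 132] [289.  166.7]
[275 179  19  30 328] [283.6 193.5]
[276 283  15  39 487] [282.8 302.2]
[219 304  16  41 572] [226.7 323.9]
```

```bash
python3 -m creep '[{"dp":[0,0,-3],"turn":0,"fingers":20},{"dp":[0,0,-3],"turn":0,"fingers":20}]'; python3 -m creep '[{"dp":[0,0,-2],"turn":0,"fingers":20},{"dp":[0,0,-2],"turn":0,"fingers":20}]';  python3 - <<'E'
from h import *
p,R,s=tool();print(p,s['force'],s['torque'])
im,c=snap('side');cv2.imwrite('pics/s12.png',im)
m=cv2.inRange(cv2.cvtColor(im,cv2.COLOR_BGR2HSV),(80,90,30),(97,255,255));k,_,st,ce=cv2.connectedComponentsWithStats(m)
for i in range(1,k):
    if st[i,4]>100: print(st[i],ce[i].round(1))
for y in(-.332,-.336,-.340):print(proj(c,[.474,y,.084]),proj(c,[.474,y,.004]))
E
```

```text
clock: 26.68
position: [0.475, -0.3362, 0.0572]
tool_rot: [-0.705, 0.03, -0.032, 0.708]
force: [0.7, 10.0, 2.6]
width: 0.313
clock: 26.92
position: [0.4748, -0.3379, 0.0572]
tool_rot: [-0.704, 0.03, -0.032, 0.708]
force: [1.0, 10.8, 3.0]
width: 0.316
[ 0.4748137  -0.33790675  0.05723717] [ 0.99860855 10.79969638  2.98501527] [ 2.70717691 -0.17849324 -0.01194587]
[282 159  15  16 131] [289.  166.8]
[275 179  19  30 330] [283.6 193.5]
[276 283  15  39 486] [282.8 302.2]
[219 305  16  40 557] [226.6 324.8]
[226.26688387 313.23706106] [227.4062379  344.56777883]
[226.1571818  314.93592856] [227.30691188 346.31277779]
[226.04649934 316.64997867] [227.20674342 348.0725772 ]
```

```bash
python3 -m creep '[{"dp":[0,0,-2],"turn":0,"fingers":20},{"dp":[0,0,-2],"turn":0,"fingers":20}]'; python3 -m creep '[{"dp":[0,0,-2],"turn":0,"fingers":20},{"dp":[0,0,-2],"turn":0,"fingers":20}]';  python3 - <<'E'
from h import *
im,c=snap('side');g=im[290:356,214:240,1]
m=cv2.inRange(cv2.cvtColor(im,cv2.COLOR_BGR2HSV),(80,90,30),(97,255,255));k,_,st,ce=cv2.connectedComponentsWithStats(m)
for i in range(1,k):
    if st[i,4]>400: print(st[i],ce[i].round(1))
for r in list(range(294,312,1))+list(range(340,352)): print(r,im[r,222:232,1], im[r,227])
E
```

```text
clock: 27.22
position: [0.4746, -0.3403, 0.0573]
tool_rot: [-0.705, 0.03, -0.032, 0.708]
force: [0.8, 9.1, 3.5]
width: 0.311
clock: 27.48
position: [0.4745, -0.3422, 0.0573]
tool_rot: [-0.705, 0.03, -0.032, 0.708]
force: [0.5, 10.1, 2.8]
width: 0.313
[276 283  15  39 488] [282.8 302.2]
[219 307  16  38 526] [226.4 325.7]
294 [39 35 37 36 38 37 35 37 36 36] [41 37 38]
295 [36 37 35 35 36 35 36 36 37 38] [38 35 35]
296 [37 36 37 36 36 37 37 37 35 37] [41 37 37]
297 [38 35 37 37 38 36 39 37 35 35] [39 36 35]
298 [35 36 36 34 36 35 33 32 33 32] [38 35 35]
299 [35 37 36 37 36 37 33 31 32 31] [41 37 36]
300 [34 35 35 34 35 36 38 38 37 36] [39 36 35]
301 [33 39 40 34 33 32 36 33 35 35] [33 32 33]
302 [62 66 67 59 51 52 42 40 36 36] [88 52 36]
303 [84 83 84 81 75 76 67 68 41 36] [139  76  41]
304 [81 82 82 81 81 82 82 86 57 36] [153  82  44]
305 [79 78 78 84 86 84 85 87 63 39] [148  84  42]
306 [111 110 117 120 120 120 120 122  92  45] [145 120  50]
307 [138 141 145 147 146 147 149 148 134  66] [150 147  62]
308 [142 144 133 129 126 125 132 144 153  85] [130 125  51]
309 [141 128 101  90  81  80  93 115 143  96] [83 80 29]
310 [129  88  71  78  81  83  81  75 110 121] [86 83 31]
311 [105  72  73  76  80  83  83  79  83 137] [86 83 30]
340 [81 83 81 82 82 81 82 80 77 75] [85 81 30]
341 [81 82 82 82 82 81 80 81 78 78] [85 81 30]
342 [80 82 81 82 82 82 81 80 78 76] [86 82 31]
343 [80 83 83 82 82 82 80 81 79 76] [84 82 31]
344 [75 78 79 78 79 78 75 74 76 75] [82 78 31]
345 [82 80 80 78 79 77 76 73 80 78] [126  77  37]
346 [85 80 81 81 79 83 83 84 84 87] [154  83  45]
347 [71 71 71 72 73 77 78 77 80 84] [142  77  40]
348 [71 72 72 71 73 72 71 71 71 70] [132  72  38]
349 [73 71 71 71 70 71 71 72 72 72] [132  71  36]
350 [70 71 70 70 71 69 71 70 70 70] [131  69  36]
351 [70 70 70 71 70 70 71 70 70 71] [132  70  37]
```

Run:
```python
from h import *
im,c=snap('side')
for x0,x1,y0,y1 in((216,238,303,325),(273,295,280,300)):
    print(im[y0:y1,x0:x1,1])
```

```text
[[ 36  29  68  77  78  82  83  83  84  80  75  75  70  67  42  36  34  37
   36  36  35  33]
 [ 36  26  78  83  82  82  82  81  81  80  81  82  82  85  57  39  37  37
   37  37  37  34]
 [ 34  32  75  80  78  79  79  79  78  84  85  86  84  86  66  39  34  34
   36  39  37  34]
 [ 34  42 107 111 109 109 109 111 116 121 120 120 121 123  93  45  35  35
   35  34  37  36]
 [ 31  47 130 135 132 134 138 141 144 147 147 148 148 148 133  65  30  36
   35  38  36  38]
 [ 29  46 104 131 137 139 142 144 133 129 126 125 132 144 153  84  35  35
   38  38  36  37]
 [ 28  38  41 116 139 140 141 127 101  89  82  80  92 115 143  97  54  36
   33  34  32  34]
 [ 31  23  19 120 137 136 130  87  72  76  82  82  82  76 109 122  87  42
   32  34  32  34]
 [ 27  26  22 114 138 136 104  71  72  77  79  82  82  78  83 137 114  54
   33  36  33  37]
 [ 28  28  24  76 136 138 117  79  71  73  78  83  81  82 111 137 133  66
   33  37  36  35]
 [ 29  28  26  79 118 118 135 119 100  81  81  91  95 114 136 139 139  77
   35  36  34  37]
 [ 28  27  24  73  82  80 114 118 104 114 117 122 123 137 140 128 119  69
   
[... 2107 characters left out ...]
0 130 130 125 105  97  72  92
  180 185 185 186]
 [172 172 175 124  78  73  75  77  78  87  89  88  90  80  75  74  69  95
  183 186 185 184]
 [138 140 143 106  76  74  77  80  80  81  80  80  79  79  77  76  69  87
  171 175 172 170]
 [ 92  95 101  77  74  75  78  80  82  83  81  81  80  78  78  77  72  77
  134 141 139 137]
 [ 69  71  71  70  72  77  79  80  81  83  82  79  82  80  78  76  73  72
   91  98  99 101]
 [ 72  72  74  72  74  76  79  81  82  82  82  80  82  79  76  76  71  68
   71  71  71  69]
 [ 71  72  73  71  73  77  78  80  82  83  82  80  81  79  78  76  73  68
   71  72  72  72]
 [ 72  71  73  72  74  76  79  80  82  82  81  81  81  79  77  75  72  69
   72  72  72  73]]
```

```bash
python3 -m creep '[{"dp":[0,3,0],"turn":0,"fingers":20},{"dp":[0,3,0],"turn":0,"fingers":20}]'; python3 -m creep '[{"dp":[0,2,0],"turn":0,"fingers":20},{"dp":[0,2,0],"turn":0,"fingers":20}]';  python3 -m creep '[{"dp":[0,2,0],"turn":0,"fingers":20},{"dp":[0,2,0],"turn":0,"fingers":20}]'
```

```text
clock: 27.82
position: [0.4747, -0.3422, 0.0542]
tool_rot: [-0.705, 0.029, -0.032, 0.708]
force: [2.2, 8.7, 1.8]
width: 0.314
clock: 28.08
position: [0.4748, -0.3422, 0.0523]
tool_rot: [-0.705, 0.029, -0.032, 0.708]
force: [1.7, 11.1, 3.0]
width: 0.317
clock: 28.32
position: [0.4748, -0.3422, 0.0503]
tool_rot: [-0.705, 0.029, -0.032, 0.708]
force: [1.2, 9.9, 2.7]
width: 0.312
```

```bash
python3 -m creep '[{"dp":[0,2,0],"turn":0,"fingers":20},{"dp":[0,2,0],"turn":0,"fingers":20}]'; python3 -m creep '[{"dp":[0,2,0],"turn":0,"fingers":20},{"dp":[0,2,0],"turn":0,"fingers":20}]';  python3 - <<'E'
from h import *
im,c=snap('side');print(im[303:330:1,222:232:2,1].T)
E
```

```text
clock: 28.58
position: [0.4749, -0.3424, 0.0492]
tool_rot: [-0.705, 0.029, -0.032, 0.708]
force: [-0.8, 10.2, 8.3]
width: 0.312
clock: 28.82
position: [0.4754, -0.344, 0.0486]
tool_rot: [-0.706, 0.029, -0.033, 0.707]
force: [-0.8, 6.3, 14.2]
width: 0.317
[[ 36  36  31  64 113 133 130 130 135 142 141 137 137 135 133 116  86  86
   79  81  81  79  82  79  80  80  80]
 [ 36  37  31  82 123 131 129 134 141 143 122  76  68  69  89  94  78  84
   85  82  80  82  82  81  82  82  82]
 [ 37  37  33  66 114 131 129 135 147 130  90  76  79  76  74 103 137 124
   84  82  82  84  84  83  83  82  83]
 [ 37  37  35  30 100 134 129 133 146 132  92  82  83  82  79 115 143 131
   96  77  79  80  79  80  80  80  79]
 [ 33  37  36  34  69 107 127 139 146 152 139  97  71  78 114 139 141 121
   78  76  76  78  77  77  77  77  77]]
```

```bash
python3 -m creep '[{"dp":[0,-3,0],"turn":0,"fingers":20},{"dp":[0,-3,0],"turn":0,"fingers":45},{"dp":[0,-3,0],"turn":0,"fingers":45},{"dp":[0,-3,0],"turn":0,"fingers":45},{"dp":[0,-30,0],"turn":0,"fingers":45},{"dp":[0,-80,0],"turn":0,"fingers":45},{"dp":[0,-120,0],"turn":0,"fingers":45},{"dp":[0,-160,60],"turn":0,"fingers":45},{"dp":[0,-160,120],"turn":0,"fingers":45},{"dp":[0,-160,120],"turn":0,"fingers":45}]';  python3 - <<'E'
from h import *
im,c=snap('side');im2,c2=snap('top');cv2.imwrite('pics/s13.png',im);cv2.imwrite('pics/t13.png',im2)
for n,i_ in(('s',im),('t',im2)):
    m=cv2.inRange(cv2.cvtColor(i_,cv2.COLOR_BGR2HSV),(80,90,30),(97,255,255));k,_,st,ce=cv2.connectedComponentsWithStats(m)
    for i in range(1,k):
        if st[i,4]>30: print(n,st[i],ce[i].round(1))
for y in(-.332,-.336,-.340):print(proj(c,[.474,y,.084]).round(1),proj(c2,[.474,y,.084]).round(1),proj(c2,[.474,y,.04]).round(1))
print(im[303:350:1,222:232:2,1].T)
print(im2[225:255,385:425,1])
E
```

```text
clock: 30.12
position: [0.4844, -0.2219, 0.2057]
tool_rot: [0.707, -0.029, 0.03, -0.706]
force: [0.2, -0.1, -0.0]
width: 0.529
s [282 159  15  16 135] [289.1 166.8]
s [275 179  19  30 332] [283.6 193.5]
s [276 283  15  39 489] [282.8 302.2]
s [220 312  15  33 456] [227.3 328.2]
t [187 164  13  16 135] [192.9 171.5]
t [234 172  13  16 131] [239.9 179.5]
t [258 176  12  16 136] [263.6 183.5]
t [371 187  18  11 132] [379.7 192. ]
[226.3 313.2] [411.4 234.7] [404.9 234.1]
[226.2 314.9] [413.1 234.7] [406.5 234.1]
[226.  316.6] [414.7 234.7] [408.1 234.1]
[[ 72  73  69  98 120 117 116 117 116 123 131 132 132 125 124 133 136 140
  122  78  67  70  69  70  69  69  69  69  69  70  68  68  68  69  68  69
   68  68  67  67  66  83 111  98  60  62  63]
 [ 71  72  70  98 119 117 117 117 119 126 132 118  79  61  60  60  92 128
  139 115  69  69  70  71  69  70  71  70  71  70  72  70  71  71  69  70
   70  71  71  71  71  66  69  70  62  64  61]
 [ 69  72  69  97 120 117 117 116 122 134 123  86  65  68  68  66  79 116
  139 123  78  70  71  72  71  72  71  71  71  72  72  71  72  71  71  70
   72  70  71  70  71  66  69  72  66  63  63]
 [ 69  72  68  97 119 117 116 116 123 135 130  99  68  73  72  70  87 121
  140 118  71  70  70  70  71  69  71  71  70  69  71  70  70  70  69  69
   70  71  70  69  70  64  67  74  70  61  62]
 [ 70  72  70  75 101 118 117 116 108  86  83  86  73  63  64  70  77  79
   82  76  67  69  69  67  69  70  68  68  68  68  69  67  70  69  68  68
   68  68  67  67  67  66  70  76  70  63  64]]
[[18 15 19 ... 28 33 33]
 [18 26 18 ... 30 33 31]
 [18 17 16 ... 32 32 41]
 ...
 [26 26 29 ... 30 32 34]
 [24 29 27 ... 32 30 29]
 [24 21 21 ... 30 27 32]]
```

```bash
python3 -m creep '[{"dp":[-60,0,60],"turn":0,"fingers":45},{"dp":[-120,0,120],"turn":0,"fingers":45},{"dp":[-170,0,170],"turn":0,"fingers":45},{"dp":[-170,0,170],"turn":0,"fingers":45},{"dp":[-170,0,170],"turn":0,"fingers":45}]';  python3 - <<'E'
from h import *
im,c=snap('side');im2,c2=snap('top')
for n,i_ in(('s',im),('t',im2)):
    m=cv2.inRange(cv2.cvtColor(i_,cv2.COLOR_BGR2HSV),(78,80,30),(97,255,255));k,_,st,ce=cv2.connectedComponentsWithStats(m)
    for i in range(1,k):
        if st[i,4]>30: print(n,st[i],ce[i].round(1))
np.set_printoptions(linewidth=250,threshold=9999)
print(im2[226:244,396:424,1])
for r in range(112,136,3): print(r,im[r,238:258].mean(1).round(0).astype(int))
g=im2[205:230,85:120,2];m=cv2.inRange(cv2.cvtColor(im2,cv2.COLOR_BGR2HSV),(5,170,90),(14,255,255));k,_,st,ce=cv2.connectedComponentsWithStats(m[205:230,85:120]);print(st[1:],ce[1:]+[85,205])
E
```

```text
clock: 30.85
position: [0.328, -0.0395, 0.2044]
tool_rot: [0.707, -0.03, 0.031, -0.706]
force: [0.2, -1.2, 0.4]
width: 0.529
s [282 159  15  16 140] [289.1 166.8]
s [274 179  20  30 337] [283.6 193.5]
s [276 283  15  39 491] [282.8 302.1]
s [220 312  15  33 465] [227.2 328.2]
t [187 164  14  16 140] [193.  171.4]
t [234 172  12  16 137] [239.9 179.5]
t [258 176  12  16 141] [263.6 183.5]
t [371 186  18  12 128] [379.8 191.9]
t [407 229  13  11  83] [413.2 233.9]
[[41 47 49 46 45 43 42 47 44 45 43 42 33 31 23 19 38 52 67 73 72 68 70 73 76 73 74 77]
 [47 46 43 47 45 44 37 42 38 38 44 42 37 25 24 24 37 50 62 74 69 70 72 72 74 72 74 72]
 [43 46 45 42 40 36 39 36 40 32 34 33 30 27 26 25 33 48 58 66 70 71 75 76 70 74 73 73]
 [40 48 44 35 28 28 25 26 29 28 28 25 25 24 28 38 46 46 51 56 60 62 69 70 74 74 67 73]
 [47 46 32 34 26 27 25 24 19 23 26 29 25 33 44 46 51 50 47 55 53 58 64 64 73 73 70 70]
 [44 40 30 27 27 25 21 23 27 23 23 27 29 36 48 50 49 42 42 45 43 49 56 66 72 73 70 71]
 [45 37 29 21 20 29 21 23 23 24 24 20 28 47 52 47 32 26 26 30 41 51 58 61 66 78 73 72]
 [45 41 29 25 21 24 23 2
[... 970 characters left out ...]
  35  41  97 107 105 106 105 106 106 106 106 105]
115 [120 119 115 112 113  92  83  83  80  74 104 105 104 105 106 106 106 106 107 106]
118 [107 107 108 107 108  98  84  82  82  75  90 106 108 106 107 106 106 108 108 108]
121 [109 108 109 108 109 109  87  82  81  78  84 107 109 108 108 109 109 110 109 109]
124 [108 108 107 108 109 110  88  82  83  79  78 107 111 109 109 110 110 110 110 111]
127 [108 108 108 109 108 111  74  44  38  39  26  98 111 110 108 109 108 110 110 110]
130 [108 109 109 108 111  67  20  18  31  30  10  36 104 177 134 108 109 109 110 109]
133 [106 105 106 108 106 107 100 110 118 119 118 113 112 107  96 103 105 105 105 107]
[[ 9 14  5  5 18]] [[ 96.27777778 220.88888889]]
```

```bash
python3 -m creep '[{"dp":[0,-60,20],"turn":0,"fingers":60},{"dp":[142,-60,443],"turn":4.6,"fingers":60},{"dp":[142,-60,443],"turn":4.6,"fingers":60},{"dp":[142,-60,443],"turn":4.6,"fingers":60},{"dp":[142,-60,443],"turn":4.6,"fingers":60},{"dp":[142,-60,443],"turn":4.6,"fingers":60},{"dp":[142,-60,443],"turn":4.6,"fingers":60},{"dp":[142,-60,443],"turn":4.6,"fingers":60},{"dp":[142,-60,443],"turn":4.6,"fingers":60},{"dp":[142,-60,443],"turn":4.6,"fingers":60}]';  python3 - <<'E'
from h import *
import time
p,R,s=tool();print(p,R.round(3).tolist())
print('to (.508,.390,.150)',(R.T@(np.array([.508,.390,.150])-p)*1e3).round(1))
W=vision.camera_info('wrist');im=vision.snapshot('wrist')
m=cv2.inRange(cv2.cvtColor(im,cv2.COLOR_BGR2HSV),(5,170,150),(18,255,255));k,_,st,ce=cv2.connectedComponentsWithStats(m)
for i in range(1,k):
    if st[i,4]>60: print(st[i],ce[i],onz(W,ce[i],.195))
print(proj(W,[.508,.39,.195]),proj(W,[.508,.39,.13]))
E
```

```text
clock: 32.2
position: [0.5116, 0.388, 0.2624]
tool_rot: [0.705, -0.06, 0.059, -0.704]
force: [0.1, 0.1, 0.9]
width: 0.705
[0.51161339 0.38800921 0.26237243] [[0.986, -0.002, 0.169], [-0.169, -0.002, 0.986], [-0.001, -1.0, -0.002]]
to (.508,.390,.150) [ -3.7 112.4   1.6]
[232 197  16  16 194] [239.61340206 204.35051546] [0.50068381 0.39120422 0.195     ]
[249.0518462  204.30576757] [250.3442345  182.76530225]
```

```bash
python3 -m creep '[{"dp":[-3.5,50,2.5],"turn":0,"fingers":50},{"dp":[-3.5,95,2.5],"turn":0,"fingers":50},{"dp":[-3.5,111,2.5],"turn":0,"fingers":50},{"dp":[-3.5,111,2.5],"turn":0,"fingers":8},{"dp":[-3.5,111,2.5],"turn":0,"fingers":8},{"dp":[-3.5,111,2.5],"turn":0,"fingers":8},{"dp":[-3.5,111,2.5],"turn":0,"fingers":8},{"dp":[-3.5,111,2.5],"turn":0,"fingers":8}]'; python3 -m creep '[{"dp":[0,3,0],"turn":0,"fingers":8},{"dp":[0,3,0],"turn":0,"fingers":8}]'; python3 -c "
from h import *
p,R,s=tool();print(p,s['force'],s['torque'])"
```

```text
clock: 33.25
position: [0.508, 0.3923, 0.1559]
tool_rot: [-0.704, 0.058, -0.061, 0.705]
force: [-0.7, -1.3, 6.0]
width: 0.143
clock: 33.5
position: [0.5085, 0.3928, 0.1556]
tool_rot: [-0.703, 0.057, -0.061, 0.706]
force: [-2.8, -1.6, 18.5]
width: 0.144
[0.508512   0.39284134 0.15564992] [-2.76658545 -1.59634773 18.47185612] [-0.67406871  0.77814161  0.03355203]
```

```bash
python3 -m creep '[{"dp":[0,-4,0],"turn":0,"fingers":8},{"dp":[0,-4,0],"turn":0,"fingers":50},{"dp":[0,-4,0],"turn":0,"fingers":50},{"dp":[0,-4,0],"turn":0,"fingers":50},{"dp":[0,-50,0],"turn":0,"fingers":50},{"dp":[0,-107,0],"turn":0,"fingers":50},{"dp":[0,-107,0],"turn":0,"fingers":50},{"dp":[0,-107,0],"turn":0,"fingers":50}]';  python3 - <<'E'
from h import *
p,R,s=tool();print(p)
W=vision.camera_info('wrist');im=vision.snapshot('wrist');s_,c=snap('side')
m=cv2.inRange(cv2.cvtColor(im,cv2.COLOR_BGR2HSV),(5,170,150),(18,255,255));k,_,st,ce=cv2.connectedComponentsWithStats(m)
for i in range(1,k):
    if st[i,4]>60: print(st[i],ce[i],onz(W,ce[i],.195))
for r in range(109,136,3): print(r,s_[r,238:258].mean(1).round(0).astype(int))
E
```

```text
clock: 34.5
position: [0.5071, 0.3916, 0.2569]
tool_rot: [0.705, -0.06, 0.059, -0.705]
force: [0.1, -0.5, -0.3]
width: 0.586
[0.50711735 0.39164766 0.25691534]
[250 202  16  16 206] [257.50485437 209.32038835] [0.5097714 0.3905388 0.195    ]
109 [161 160 160 158 158 157 156 156 154 153 153 131 115 108 107 108 109 108
 107 107]
112 [163 163 162 163 160 156 148 139  65  37  45  42  34 100 107 107 107 107
 106 106]
115 [121 120 116 112 113 108 105 108  87  83  84  82  77 105 107 107 107 109
 107 108]
118 [107 109 107 106 108 107 107 108  89  83  83  80  77 105 107 107 106 108
 108 107]
121 [109 108 111 110 109 109 107 109  89  82  82  74  78 106 110 109 110 110
 110 111]
124 [109 110 109 109 109 109 110 112  91  84  83  79  76 109 111 110 110 111
 111 112]
127 [108 109 109 108 107 108 110 113  69  30  38  41  39 107 110 109 109 110
 111 111]
130 [109 109 109 110 110 109 137  77  14  17  28  26   9  43 112 112 110 110
 109 110]
133 [107 108 107 108 108 106 102 111 117 119 119 114 114 109  98 104 105 106
 106 107]
```

```bash
python3 -c "
from h import *
print(bot.job_done(), read_state()['clock'])"
```

```text
the job is handed in; nothing more can be done
the job is handed in; nothing more can be done
```

I sounded all four bores in order from hole 1 to hole 4. Only the adapter in hole 2 was closed, so it now stands in the tray. I handed the job in at about 34.5 s of the 70 s; no verdict is reported.

- **Probing:** I tilted the rod to about 31° in the grip by levering it against the stand's rim.
    - **Hole 2:** the rod met a firm bottom, and the force rose to about 64 N.
    - **Holes 1, 3 and 4:** the rod went about 14, 13 and 8 mm deeper than that with no force. I pushed hole 4 the least far, but still well past a closed bottom.
- **Closed adapter:** I drew it out along its slope and turned it upright against the tray's −y wall. I pressed it down until the floor pushed back at about 14 N, then released it. The top and side pictures then showed its top where an upright adapter by that wall should be.
- **Other adapters:** the three open ones and the one already in the tray show in the same pixels as at the start. I did not check the bottle, jar, marker and sample tubes at the end.
- **Rod:** after the first release it hung 4–5° off upright, too near the limit. I gripped it again, squared it and reseated it. The last picture showed it upright, with its collar centred on the rim and the gripper clear above.

At hole 2 the camera-based estimate put contact about 5 mm shallower than the known 70 mm bore. I therefore compared holes by where contact came, not by absolute depth.

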